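# Seal an evidence case with the sealing pliers

### The job

Seal the small green steel case: take the sealing pliers off their rest by the handles, bring the open jaws astride the bolt seal in the case's hasp, and squeeze gently, both jaws bearing on the seal, just until the pin clicks fully home in the barrel, without crushing it. Then let the pliers open and lay them flat back on their rest the way they lay before. Press the seal with the pliers only, keep your hand off the case, and leave the case and the things around it where they are.

Things in the scene. Friction and masses are not known exactly. Their poses are not given: they have to be found in the camera images.
- case: green steel case, 160 mm wide (y) x 100 deep (x) x 70 high, about 0.9 kg, standing loose on the worktop with its hasp side (-x) roughly towards the robot; it slides if pushed with more than about 5 N. Origin: centre of its underside; x to the rear, y along the front to the side where the seal's pin head is, z up.
- seal (a point): centre of the eye of the hasp's staple, on the seal's axis, 44 mm above the worktop, 20 mm in front of the case's front and 15 mm in front of the hasp strap; axes as the case's. The staple ends 11 mm in front of it. The seal lies level along y: barrel's outer end at y = -14 mm, pin head's outer face at y = +13.5 mm with the pin out, +6 mm with it home.
- seal_barrel: plain metal barrel of the bolt seal, 16 mm across, 12 mm long, fast on the -y side of the staple; origin and axes as point seal.
- seal_pin (a joint): how far the seal's pin is pressed in, in m: starts at 0 to 0.001, 0.0075 is fully home. Sprung locking jaws inside the barrel resist: it takes about 12 N along the pin to bring it to about 0.005; there it clicks, runs home by itself and stays locked.
- pin_head: the pin's round metal head, 16 mm across, 4 mm thick, on the +y side of the staple. Origin: centre of its inner face; axes as the case's. It takes over 30 N between the jaws to crush the seal.
- pliers: sealing pliers of dark steel with black grips, 160 mm long, 150 g, lying flat on the rest, jaws away from the robot; they balance 46 mm behind the hinge. Origin: on the hinge pin at the underside; z up; with the jaws open x is the midline, towards the jaws.
- pliers_jaw (a joint): squeeze of the pliers, rad: 0 = open (sprung), 0.38 to 0.5 = closed on the shut seal. The -y jaw turns by it relative to body pliers, so the midline yaws half of it more. Held with 55 mm over the grips it is about 0.12 and the dies are 32 to 37 mm apart. The spring pushes back on each grip with 7 N open to 12 N shut; the click comes at 19 to 28 N on each grip; once shut, 31 to 38 mm over them.
- pliers_pivot (a point): point on the hinge pin 6 mm above the pliers' underside, at the dies' mid-height; axes as body pliers.
- pliers_dies (a point): with the pliers open, the point midway between the dies: 45 mm ahead of the hinge, 6 mm above the underside. The dies are round, 12 mm across, one on each jaw, facing each other along y, 37 to 42 mm apart when open: the one on the -y jaw is a screw that may stand anywhere within 5 mm, so the handle width at which the seal clicks is not known beforehand. The jaws end 53 mm ahead of the hinge.
- pliers_grips (a point): with the pliers open, a point midway between the two black grips, 56 mm behind the hinge, 9 mm above the underside; axes as body pliers. The grips run from 36 to 106 mm behind the hinge, each 10 mm wide and 18 mm high from the underside; open, their outer sides are 59 mm apart here and 63 mm apart 11 mm farther back.
- rest: low grey stand fixed to the worktop: a 30 x 34 mm head block under the hinge and, 94 mm behind it, an 96 mm wide bar under the grips with ends raised 8 mm. Their padded tops are 22 mm high; between them is only a spine 22 mm wide, 4 mm high, so fingers may reach down outside the grips. Origin: on the worktop under the head block's middle; x the way the jaws point.
- rest_seat (a point): middle of the head block's top, 22 mm above the worktop; the pliers' hinge belongs above it; axes as body rest.
- padlock: brass padlock lying flat, 60 x 42 x 14 mm, bystander; origin under its middle.
- tag_bundle: bundle of card tags, 31 x 61 x 10 mm, bystander; origin under its middle.
- touchstone: flat black stone, 40 x 64 x 11 mm, bystander; origin under its middle.
- loupe: small opened folding loupe, 28 x 60 x 19 mm, bystander; origin under its middle.
Not all that is in view belongs to the job. Of the things that look like the case, the smaller one is meant.

How it is judged (in metres and radians):
On the way, in this order (a step that is already met when the one before it is completed fails the run):
1. the pliers are lifted off their rest (height (world z) of pliers_pivot above 0.036 m), for 0.2 s.
2. the pin is home while both jaws of the pliers bear on the seal (value of joint seal_pin above 0.0065 m and contact force between pliers and pin_head above 1.5 N and contact force between pliers and seal_barrel above 1.5 N), for 0.05 s.
At the end, for the whole second after the job is handed in: The seal's pin is locked home (over 6.5 mm in), the pliers lie still, open and flat on their rest with the hinge within 15 mm along and 12 mm across of the head block's middle and within 0.2 rad of its direction, and the case stands still and level (value of joint seal_pin above 0.0065 m and x of pliers_pivot in the frame of rest_seat between -0.015 and 0.015 m and y of pliers_pivot in the frame of rest_seat between -0.012 and 0.012 m and z of pliers_pivot in the frame of rest_seat between 0.002 and 0.01 m and angle between pliers's own z axis and vertical below 0.08 rad and angle between the x axis of pliers and the x axis of rest, either way round below 0.2 rad and value of joint pliers_jaw below 0.05 rad and linear speed of each of pliers, case below 0.01 m/s and angle between case's own z axis and vertical below 0.05 rad); the robot touches nothing.
It fails at once if the seal is crushed: a jaw presses on its head or barrel with over 30 N (contact force between pliers and pin_head above 30 N or contact force between pliers and seal_barrel above 30 N).
It fails at once if the hand or arm touches the case or the seal (contact force between any of the fingers, the arm and case above 1 N).
It fails at once if the case is shoved more than 20 mm (distance of case from where it was at the start of the episode above 0.02 m).
It fails at once if a bystander is moved more than 20 mm (distance of any of padlock, tag_bundle, touchstone, loupe from where it was at the start of the episode above 0.02 m).
It also fails if it takes over 64 s, if anything falls off the work surface, if the arm or the gripper's body presses on something with over 40 N, if the wrist force passes 120 N, or if a joint passes its speed limit or range.

### The arm

A 7-joint arm with a two-finger parallel gripper is mounted at the origin on a cart in front of the work surface, level with it; the furniture and walls round the work are solid. World frame = base frame: x ahead of the robot, y to its left, z up, the work surface at z = 0. Lengths are in mm, angles in rad, forces in N, time in s.
With the tool pointing down it reaches from about 400 to 850 mm from the base axis. Payload 4.4 kg.
Tool frame: the origin (TCP) lies at the very end of the fingers, on their centre line; the grasp point (between the pads) lies env.pinch_z behind it (env.pinch_z is the distance from the TCP to the grasp point, in mm); y points along the fingers, x is the direction in which the jaws open and shut, and the axes are right-handed (so a half turn about y gives the same grasp; the last joint's range is limited). The gripper opens to 94 mm and grips with 3 to 60 N. Pads are 16 mm wide; open, the fingers measure 119 mm over their backs; the gripper's body (75 mm by 177 mm) begins 78 mm behind the grasp point.
Start: joints at [1.082, 0.628, 0.038, 1.517, -0.027, 0.996, -0.02], TCP at [266.736, -592.765, 167.278] pointing down, gripper open.
Joint ranges: [-3.06, 3.06], [-0.37, 2.12], [-1.25, 1.32], [0.18, 2.47], [-1.1, 4.24], [0.23, 1.98], [-2.94, 2.94]. Speed limits (rad/s): [2.57, 2.57, 3.14, 3.14, 3.14, 3.14, 3.14].

### API

Orientations are given as a unit quaternion [x, y, z, w].
In Python, from workcell import env, optics gives the robot as it stands.
- The arm moves only by the tool step_arm, never from a script. Its argument "increments" is one flat list of numbers, 5 for each row, row after row: the shift along the tool's x, y, z in mm, then the turn about the tool's y in degrees, then the opening, from 0 (shut) to 1 (fully open). In form: [tx, ty, tz, spin, grip, tx, ty, tz, spin, grip, ...]. A call has 1 to 12 rows; each row shifts and turns the commanded pose from where the row before left it, along the tool's axes as they then stand; what a row does not reach is not made up. A row lasts 1/8 s, in which the tool goes at most 62.5 mm and 10.7 degrees, less where a joint would pass 70% of its speed; a pose out of reach is approached as far as the arm can. A call with a gripper value outside its range is refused whole. The fingers move at their own pace and stop on an object; "squeeze" is the grip in N (left out, the last holds). Time passes only in rows, so rows that do not move let the fingers close. It gives the time, the measured TCP pose, the force and the opening at its end, in the units of the state.
- env.read_state(): the state, without advancing time (a new reading comes with each control period).
- optics.read_camera(name): name is "scene" or "side" or "wrist"; returns the picture (384x512x3 uint8, blue, green, red); there is no depth.
- optics.calibration(name): a dict with "intrinsics" (3x3 intrinsics, pixels), "k1" (the pictures are not rectified: a ray, as slopes to the right and down, at radius r is drawn at 1 + k1 r^2 times it, then the intrinsics apply), "R" (3x3) and "t" (3): a world point X has camera coordinates R X + t. Camera axes: x right, y down, z forward; pixel columns grow to the right and rows downward; lengths in mm; the calibration is good to about 2 mm. A picture is of the moment at which its call begins: read the wrist's pose just before it. calibration takes no time and is no camera call; for the wrist camera it gives the pose at the moment of the call.
- env.sign_off(): hands the job in, once; it reports no verdict.
The state is a dict: "time_s": time; "joint_positions": joint angles; "qvel": joint speeds; "joint_torque": joint torques, N m; "ee_pos": TCP position; "tool_rot": TCP orientation; "contact_force": force on the tool from outside, world axes, zero at the start; "moment": the same for the moment, N m; "finger_gap": finger opening in mm.
Only numpy, scipy, OpenCV 4.12 (cv2) and the standard library are available. Lean on these libraries where they do the work, as an engineer would, in place of code of your own. Each camera call takes 0.05 s, during which the arm holds its last target.

## Working session

There is one attempt and no reset: what is moved stays moved. The work goes in short steps, Python scripts to look and compute and a tool call to move; the robot and the scene stay as the last step left them, time stands still between calls to the robot, and variables do not carry over. Pictures are saved under pics/ and viewed, and the job is handed in when it is done.

Besides the shell and the picture viewer there is one more tool, called after "Call:" in YAML: its name, and indented under it one key for each argument. step_arm: Moves the arm, as the interface text tells. Its arguments: {"type":"object","properties":{"increments":{"type":"array"},"squeeze":{"type":"number"}},"required":["increments"]}

```bash
ls; mkdir -p pics; python3 - <<'E'
from workcell import env, optics
import cv2
s=env.read_state()
for k,v in s.items(): print(k,v)
print(env.pinch_z)
for n in ["scene","side","wrist"]:
    c=optics.calibration(n); print(n,c)
    cv2.imwrite(f"pics/{n}0.png",optics.read_camera(n))
E
```

```text
pics
time_s 0.0
joint_positions [ 1.08218643  0.62933434  0.03840742  1.51836344 -0.02698898  0.99630437
 -0.01999941]
qvel [ 1.67583978e-03  1.15117522e-04 -9.92487169e-04 -2.32169070e-04
  2.10632784e-04 -4.18129117e-05  4.23039827e-04]
joint_torque [ 2.63096290e-04 -5.49730289e+01  1.14344649e+00 -1.86638367e+01
 -5.21151605e-02  2.37104116e-02  1.80254287e-04]
ee_pos [ 266.44638654 -592.06250636  166.36267344]
tool_rot [-0.59343245  0.38450563 -0.38337677  0.59415117]
contact_force [ 0.65695561 -0.15739629 -0.05889935]
moment [-0.00118111 -0.04998843  0.03156984]
finger_gap 94.03503150469804
18.8
scene {'intrinsics': array([[425.81023717,   0.        , 256.33629386],
       [  0.        , 425.81023717, 194.08277952],
       [  0.        ,   0.        ,   1.        ]]), 'k1': -0.1480786236413684, 'R': array([[-0.80764463, -0.58961045,  0.00834729],
       [-0.42837067,  0.57693377, -0.69544662],
       [ 0.40522676, -0.56524946, -0.71852928]]), 't': array([ 271.68104475,  431.59267255, 1218.32601414])}
side {'intrinsics': array([[361.68178245,   0.        , 255.20179274],
       [  0.        , 361.68178245, 192.95065634],
       [  0.        ,   0.        ,   1.        ]]), 'k1': -0.07711425646450906, 'R': array([[-0.96623775, -0.25750638, -0.00866415],
       [-0.16392262,  0.64033295, -0.75040195],
       [ 0.19878123, -0.72364644, -0.66092499]]), 't': array([450.73576014, 306.23781736, 784.6293001 ])}
wrist {'intrinsics': array([[280.190501  ,   0.        , 260.54097614],
       [  0.        , 280.190501  , 190.1909187 ],
       [  0.        ,   0.        ,   1.        ]]), 'k1': -0.025123552862162075, 'R': array([[ 0.41037578, -0.91191459, -0.00187326],
       [-0.8759267 , -0.39475041,  0.27735271],
       [-0.25366145, -0.112178  , -0.96076634]]), 't': array([-648.46255829,  -27.76452703,  392.57929466])}
```

View pics/scene0.png

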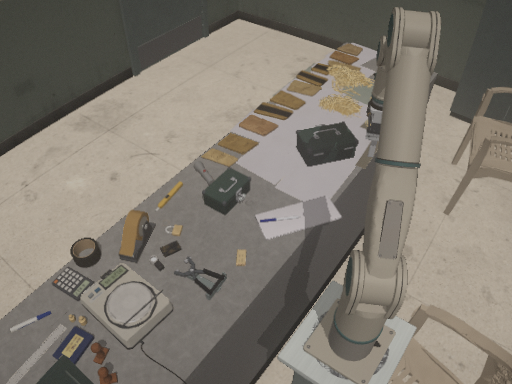

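View pics/side0.png

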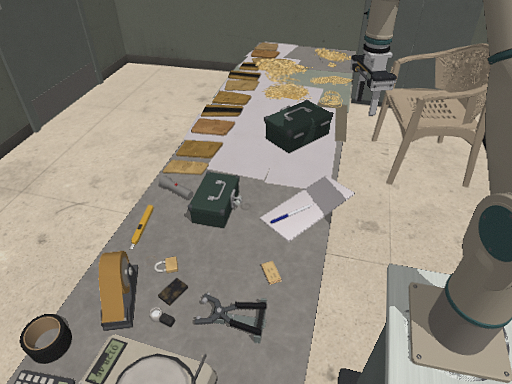

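View pics/wrist0.png

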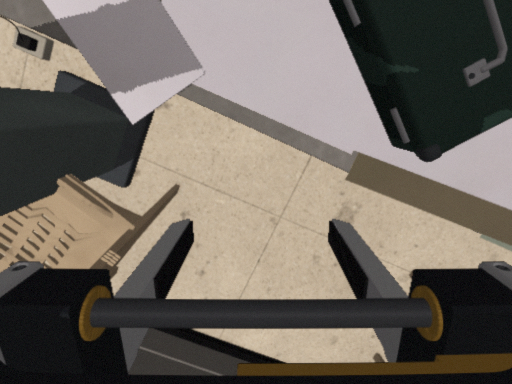

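```bash
cat > h.py <<'E'
import numpy as np, cv2
from workcell import env, optics
def ray(c,uv):
    p=cv2.undistortPoints(np.array(uv,float).reshape(-1,1,2),c["intrinsics"],np.array([c["k1"],0,0,0.])).reshape(-1,2)
    d=np.c_[p,np.ones(len(p))]@c["R"]
    return -c["R"].T@c["t"], d/np.linalg.norm(d,axis=1)[:,None]
def onz(c,uv,z):
    o,d=ray(c,uv); return o+d*((z-o[2])/d[:,2])[:,None]
def proj(c,X):
    X=np.atleast_2d(np.array(X,float))
    return cv2.projectPoints(X,cv2.Rodrigues(c["R"])[0],c["t"],c["intrinsics"],np.array([c["k1"],0,0,0.]))[0].reshape(-1,2)
def tri(c1,u1,c2,u2):
    o1,d1=ray(c1,u1);o2,d2=ray(c2,u2); out=[]
    for a,b in zip(d1,d2):
        A=(np.eye(3)-np.outer(a,a)); B=(np.eye(3)-np.outer(b,b))
        X=np.linalg.solve(A+B,A@o1+B@o2); out.append(np.r_[X,np.linalg.norm(np.cross(b,X-o2))])
    return np.array(out)
E
python3 - <<'E'
from h import *
np.set_printoptions(precision=1,suppress=True)
si=cv2.imread('pics/side0.png'); sc=cv2.imread('pics/scene0.png')
a=cv2.resize(si[150:350,150:290],None,fx=4,fy=4,interpolation=cv2.INTER_CUBIC)[:, :]
cv2.imwrite('pics/a.png',cv2.resize(si[280:345,180:280],None,fx=8,fy=8,interpolation=cv2.INTER_CUBIC))
cv2.imwrite('pics/b.png',cv2.resize(si[160:235,170:260],None,fx=8,fy=8,interpolation=cv2.INTER_CUBIC))
c=optics.calibration('side');print(onz(c,[[235,315],[215,198],[238,203],[270,271],[166,264],[173,290],[160,316],[308,205]],20))
c=optics.calibration('scene');print(onz(c,[[200,275],[228,190],[240,196]],20))
E
```

```text
[[ 487.6   95.2   20. ]
 [ 661.8 -261.6   20. ]
 [ 587.9 -257.7   20. ]
 [ 439.6  -41.6   20. ]
 [ 698.5    4.4   20. ]
 [ 649.2   70.7   20. ]
 [ 649.2  141.7   20. ]
 [ 385.2 -300.7   20. ]]
[[ 493.3   91.3   20. ]
 [ 660.3 -260.6   20. ]
 [ 604.3 -262.8   20. ]]
```

View pics/a.png

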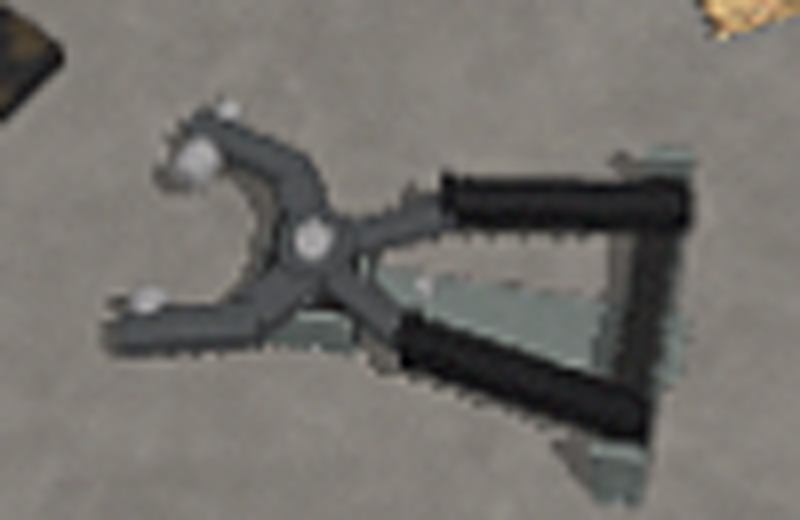

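View pics/b.png

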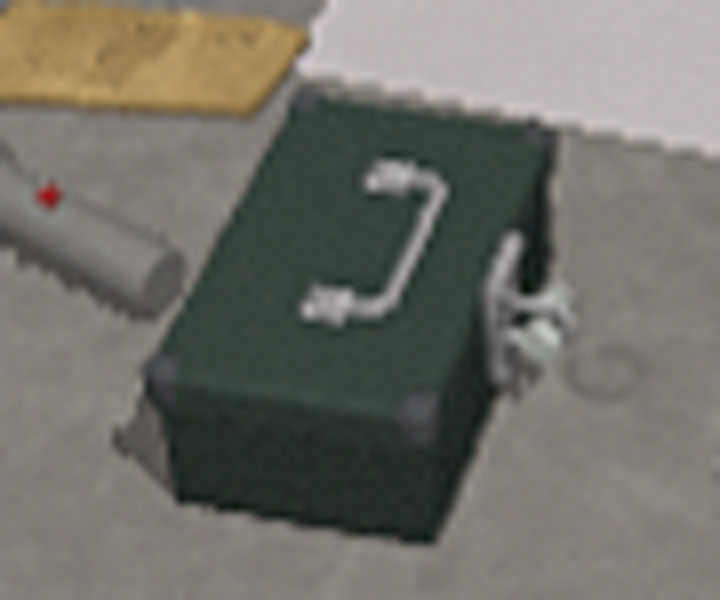

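```bash
python3 - <<'E'
from h import *
np.set_printoptions(precision=1,suppress=True)
f=lambda l,x0,y0,s:(np.array(l,float)/s+[x0,y0]-.5+.5/s)
c=optics.calibration('side')
P=f([[313,238],[445,190],[690,192],[410,325],[645,405],[200,160],[148,300]],180,280,8)
h=onz(c,P[:1],36)[0];g=onz(c,P[1:5],40);d=onz(c,P[5:],28)
print(h,g,d)
m=(g[1]+g[3])/2; v=h-m; print('handles dir',np.degrees(np.arctan2(v[1],v[0])),np.linalg.norm(v))
v=d.mean(0)-h; print(np.degrees(np.arctan2(v[1],v[0])),np.linalg.norm(v),np.linalg.norm(d[0]-d[1]))
sc=cv2.imread('pics/scene0.png')
cv2.imwrite('pics/c.png',cv2.resize(sc[240:310,160:240],None,fx=8,fy=8,interpolation=cv2.INTER_CUBIC))
cv2.imwrite('pics/d.png',cv2.resize(sc[155:225,190:270],None,fx=8,fy=8,interpolation=cv2.INTER_CUBIC))
E
```

```text
[523.2  99.7  36. ] [[491.4  78.2  40. ]
 [425.3  61.6  40. ]
 [488.3 120.1  40. ]
 [421.6 126.4  40. ]] [[564.8  80.   28. ]
 [563.  125.4  28. ]]
handles dir 3.2900290491383215 99.9437139368465
4.208580358746117 41.631520971478245 45.40949296945979
```

View pics/c.png

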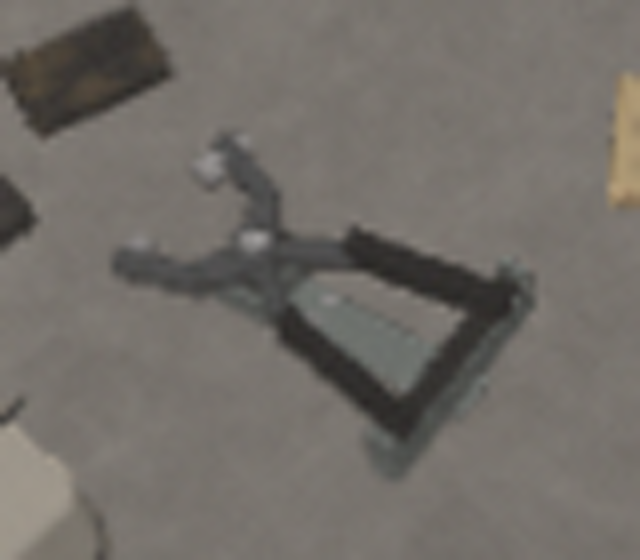

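View pics/d.png

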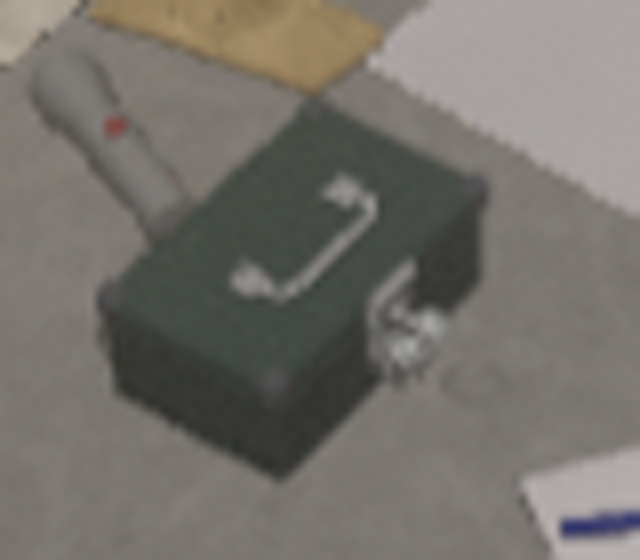

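```bash
cat >> h.py <<'E'
from scipy.spatial.transform import Rotation as Rn
np.set_printoptions(precision=2,suppress=True)
def st():
    s=env.read_state(); R=Rn.from_quat(s["tool_rot"]).as_matrix()
    return s,np.array(s["ee_pos"]),R
def yawx(R): return np.degrees(np.arctan2(R[1,0],R[0,0]))
def plan(target,yaw=None):
    """shift in tool axes as they now stand; spin deg about tool y to bring tool x yaw"""
    s,p,R=st(); print('pos',p,'xyaw',yawx(R),'gap',s['finger_gap'],'F',s['contact_force'],'t',s['time_s'])
    print('shift xyz',R.T@(np.array(target)-p))
    if yaw is not None: print('spin(about y down => yaw decreases if +)',-((yaw-yawx(R)+90)%180-90), 'tilt', R[:,1])
E
python3 - <<'E'
from h import *
f=lambda l,x0,y0,s:(np.array(l,float)/s+[x0,y0]-.5+.5/s)
c=optics.calibration('side')
P=f([[305,92],[548,130],[418,410],[158,370]],170,160,8)
g=onz(c,P,70);print(g)
for a,b in [(0,1),(2,3),(1,2),(0,3)]:
    v=g[b]-g[a];print(np.linalg.norm(v),np.degrees(np.arctan2(v[1],v[0])))
c2=optics.calibration('scene')
P2=f([[318,100],[485,190],[275,390],[105,300]],190,155,8)
g=onz(c2,P2,70);print(g)
for a,b in [(0,1),(2,3),(1,2),(0,3)]:
    v=g[b]-g[a];print(np.linalg.norm(v),np.degrees(np.arctan2(v[1],v[0])))
s,p,R=st();print(R, 'cam',-optics.calibration('wrist')['R'].T@optics.calibration('wrist')['t']-p)
plan([455,95,300],93.5)
print(tri(c,f([[540,330]],170,160,8),c2,f([[410,340]],190,155,8)))
E
```

```text
[[ 702.78 -321.45   70.  ]
 [ 605.26 -322.09   70.  ]
 [ 603.71 -166.13   70.  ]
 [ 697.13 -162.38   70.  ]]
97.52196242398551 -179.6224140780551
93.49423867471424 2.300109656297747
155.96652743288115 90.56932225200103
159.1687558673745 92.03449434849192
[[ 701.45 -322.9    70.  ]
 [ 599.69 -320.67   70.  ]
 [ 597.95 -163.22   70.  ]
 [ 695.03 -160.35   70.  ]]
101.78759408220665 178.74769674980197
97.1133035991789 1.694640223270843
157.46682213061376 90.63174917279373
162.68080259208782 92.26474904850869
[[ 0.41 -0.    0.91]
 [-0.91  0.    0.41]
 [-0.   -1.    0.  ]] cam [ 74.9   33.96 217.2 ]
pos [ 266.49 -592.27  166.58] xyaw -65.7803142302013 gap 94.17491132902832 F [ 0.88 -0.84  0.04] t 0.15
shift xyz [-549.63 -132.65  453.86]
spin(about y down => yaw decreases if +) 20.7196857697987 tilt [-0.  0. -1.]
[[ 585.8  -244.34   41.25    0.05]]
```

Call:
step_arm:
  increments: [0,-45,0,0,1,0,-45,0,0,1,0,-43,0,0,1,-45.8,0,37.8,0,1,-45.8,0,37.8,0,1,-45.8,0,37.8,0,1,-45.8,0,37.8,0,1,-45.8,0,37.8,0,1,-45.8,0,37.8,0,1,-45.8,0,37.8,0,1,-45.8,0,37.8,0,1,-45.8,0,37.8,0,1]

```text
time_s: 1.65
ee_pos: [408.0, -75.5, 300.4]
tool_rot: [-0.594, 0.384, -0.384, 0.594]
contact_force: [1.1, -0.2, 0.4]
finger_gap: 94.0
```

Call:
step_arm:
  increments: [-45.8,0,37.8,0,1,-45.8,0,37.8,0,1,-45.8,0,37.8,0,1,0,0,0,10.3,1,0,0,0,10.4,1,0,0,0,0,1,0,0,0,0,1]

```text
time_s: 2.52
ee_pos: [454.8, 94.5, 300.2]
tool_rot: [0.516, -0.484, 0.484, -0.516]
contact_force: [0.6, 0.7, -0.2]
finger_gap: 93.9
```

```bash
python3 - <<'E'
from h import *
plan([455,95,300],-86.5)
c=optics.calibration('wrist');cv2.imwrite('pics/w1.png',optics.read_camera('wrist'))
import pickle;pickle.dump(c,open('w1.pkl','wb'))
E
```

```text
pos [454.75  94.47 300.25] xyaw -86.31491970471829 gap 93.86421838691939 F [ 0.63  0.7  -0.17] t 2.525
shift xyz [-0.52  0.25  0.28]
spin(about y down => yaw decreases if +) 0.18508029528170766 tilt [-0. -0. -1.]
```

View pics/w1.png

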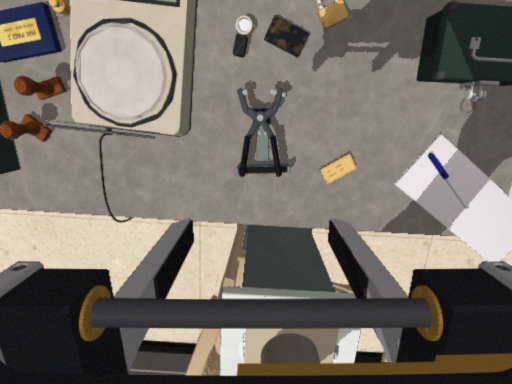

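```bash
python3 - <<'E'
from h import *
w=cv2.imread('pics/w1.png')
cv2.imwrite('pics/w1a.png',cv2.resize(w[80:185,215:310],None,fx=6,fy=6,interpolation=cv2.INTER_CUBIC))
cv2.imwrite('pics/w1b.png',cv2.resize(w[20:140,400:512],None,fx=5,fy=5,interpolation=cv2.INTER_CUBIC))
E
```

```text
(no output)
```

View pics/w1a.png

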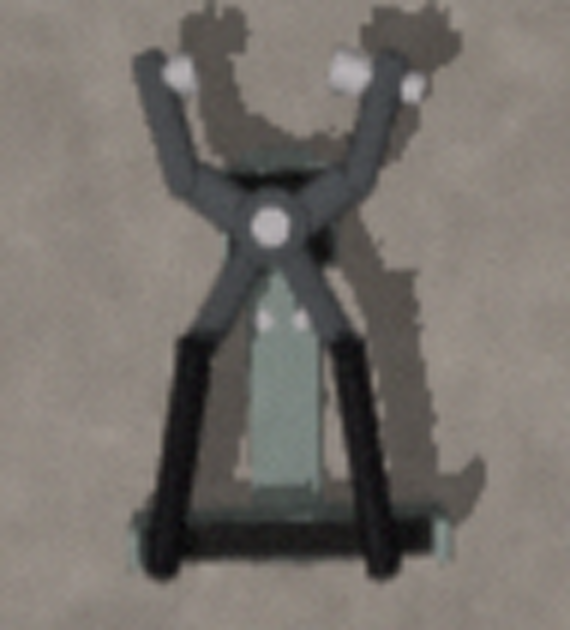

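View pics/w1b.png

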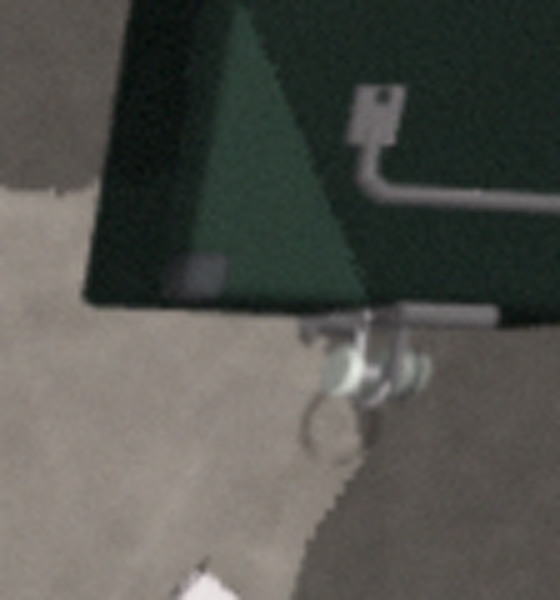

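```bash
python3 - <<'E'
from h import *
import pickle
f=lambda l,x0,y0,s:(np.array(l,float)/s+[x0,y0]-.5+.5/s)
c=pickle.load(open('w1.pkl','rb'))
P=f([[270,228],[195,340],[162,570],[346,340],[382,570],[180,75],[350,72],[133,545],[448,545],[262,510]],215,80,6)
h=onz(c,P[:1],35)[0];g=onz(c,P[1:5],40);d=onz(c,P[5:7],30);r=onz(c,P[7:9],30)
print(h,'\n',g,'\n',d,'\nrest',r, r.mean(0))
ang=lambda v:np.degrees(np.arctan2(v[1],v[0]))
print(ang(h-(g[1]+g[3])/2),ang(d.mean(0)-h),ang((r[0]-r[1]))-90, ang(h-r.mean(0)),np.linalg.norm(h-r.mean(0)),np.linalg.norm(r[0]-r[1]))
for z in(33,37): print(onz(c,P[:1],z))
E
```

```text
[523.27 101.55  35.  ] 
 [[491.64 120.59  40.  ]
 [425.04 126.78  40.  ]
 [494.36  78.35  40.  ]
 [429.16  62.9   40.  ]] 
 [[562.35 128.85  30.  ]
 [566.14  82.27  30.  ]] 
rest [[429.72 136.24  30.  ]
 [435.73  43.24  30.  ]] [432.73  89.74  30.  ]
3.992607791024875 5.584486650352164 3.6956764416359107 7.433641720031817 91.44960648091943 93.19634509962611
[[523.22 101.56  33.  ]]
[[523.33 101.55  37.  ]]
```

Call:
step_arm:
  increments: [-0.8,60,6,0,1,-0.9,60,6.4,0,1,0,60,0,0,1,0,0,0,0,1,0,0,0,0,1]

```text
time_s: 3.2
ee_pos: [468.6, 97.4, 122.0]
tool_rot: [-0.514, 0.484, -0.485, 0.516]
contact_force: [-0.0, 0.8, 0.5]
finger_gap: 93.5
```

```bash
python3 - <<'E'
from h import *
plan([467,97,120],-86)
c=optics.calibration('wrist');w=optics.read_camera('wrist');cv2.imwrite('pics/w2.png',w)
import pickle;pickle.dump(c,open('w2.pkl','wb'))
E
```

```text
pos [468.63  97.42 121.98] xyaw -86.44990161518456 gap 93.50868997255475 F [-0.01  0.79  0.52] t 3.2
shift xyz [ 0.32  1.98 -1.65]
spin(about y down => yaw decreases if +) -0.44990161518455807 tilt [ 0.  0. -1.]
```

View pics/w2.png

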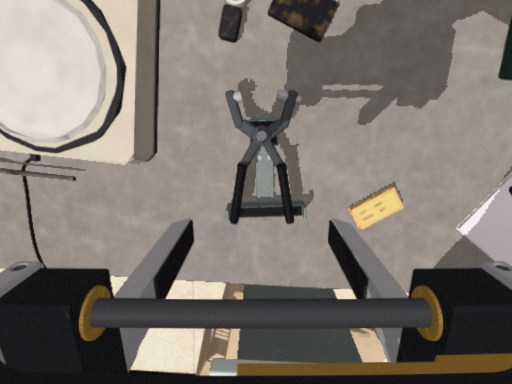

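```bash
python3 - <<'E'
from h import *
w=cv2.imread('pics/w2.png')
cv2.imwrite('pics/w2a.png',cv2.resize(w[80:230,210:320],None,fx=5,fy=5,interpolation=cv2.INTER_CUBIC))
E
```

```text
(no output)
```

View pics/w2a.png

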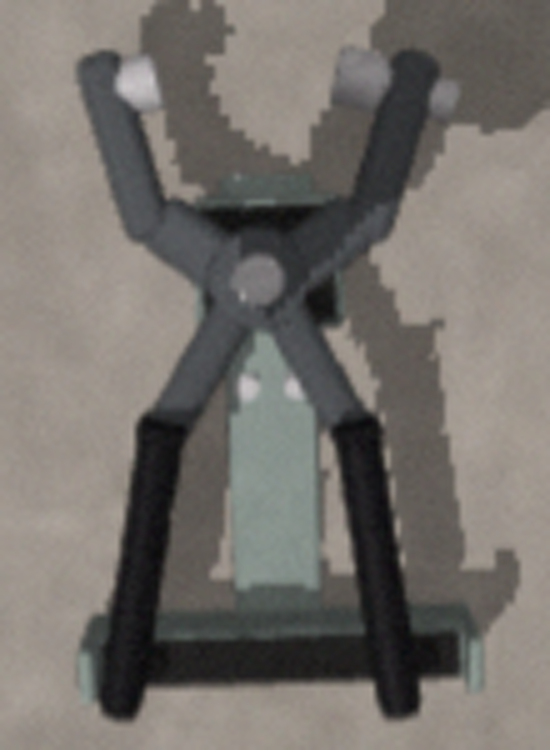

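```bash
python3 - <<'E'
from h import *
import pickle
f=lambda l,x0,y0,s:(np.array(l,float)/s+[x0,y0]-.5+.5/s)
c=pickle.load(open('w2.pkl','rb'))
P=f([[258,280],[160,420],[122,700],[355,420],[398,700],[140,82],[360,78],[90,660],[475,655],[203,200],[340,318],[332,195]],210,80,5)
h=onz(c,P[:1],35)[0];g=onz(c,P[1:5],40);d=onz(c,P[5:7],30);r=onz(c,P[7:9],30);b=onz(c,P[9:],22)
print(h,'\n',g,'\n',d,'\nrest',r, r.mean(0),b)
ang=lambda v:np.degrees(np.arctan2(v[1],v[0]))
print(ang(h-(g[1]+g[3])/2),ang(d.mean(0)-h),ang((r[0]-r[1]))-90, ang(h-r.mean(0)),np.linalg.norm(h-r.mean(0)),np.linalg.norm(r[0]-r[1]))
u=np.array([np.cos(np.radians(4)),np.sin(np.radians(4)),0]);print(h-56*u,h-61*u)
E
```

```text
[523.66 101.2   35.  ] 
 [[492.93 120.54  40.  ]
 [427.44 126.42  40.  ]
 [495.56  78.41  40.  ]
 [431.39  63.26  40.  ]] 
 [[562.71 128.49  30.  ]
 [566.37  82.42  30.  ]] 
rest [[432.96 135.06  30.  ]
 [439.83  44.9   30.  ]] [436.4   89.98  30.  ] [[539.14 114.29  22.  ]
 [515.27  82.18  22.  ]
 [541.97  86.03  22.  ]]
3.8644005997685547 5.938237698529762 4.363027487578293 7.329599665209372 88.12133818588589 90.41648994030464
[467.79  97.3   35.  ] [462.8   96.95  35.  ]
```

Call:
step_arm:
  increments: [0.5,40,-0.8,-0.9,1,0,40,0,0,1,0,20,0,0,1,0,0,0,0,1,0,0,0,0,1]

```text
time_s: 3.88
ee_pos: [468.4, 97.0, 22.2]
tool_rot: [-0.518, 0.48, -0.481, 0.52]
contact_force: [0.8, -0.2, -0.5]
finger_gap: 94.4
```

```bash
python3 - <<'E'
from h import *
plan([467.8,97,12.2],-85.5)
for n in ['side','scene']:
    w=optics.read_camera(n);cv2.imwrite(f'pics/{n}1.png',w)
w=optics.read_camera('wrist');cv2.imwrite('pics/w3.png',w)
E
```

```text
pos [468.38  96.95  22.23] xyaw -85.57949023823956 gap 94.39500308703431 F [ 0.82 -0.17 -0.49] t 3.875
shift xyz [-0.09 10.03 -0.61]
spin(about y down => yaw decreases if +) -0.0794902382395577 tilt [ 0.  0. -1.]
```

View pics/w3.png

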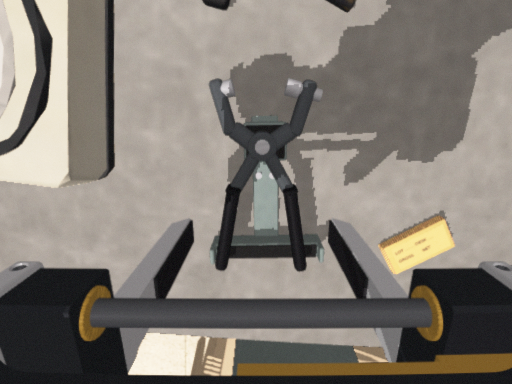

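Call:
step_arm:
  increments: [0,10,-0.6,0,1,0,0,0,0,0.75,0,0,0,0,0.65,0,0,0,0,0.585,0,0,0,0,0.585,0,0,0,0,0.585,0,0,0,0,0.585]
  squeeze: 20

```text
time_s: 4.9
ee_pos: [465.8, 96.4, 10.3]
tool_rot: [-0.519, 0.48, -0.48, 0.519]
contact_force: [-0.7, -0.0, 1.4]
finger_gap: 55.5
```

```bash
python3 - <<'E'
from h import *
plan([467.8,97,12.2],-85.5)
w=optics.read_camera('wrist');cv2.imwrite('pics/w4.png',w)
E
```

```text
pos [465.84  96.39  10.33] xyaw -85.5773520676248 gap 55.489039569560994 F [-0.71 -0.01  1.42] t 4.9
shift xyz [-0.45 -1.87  2.  ]
spin(about y down => yaw decreases if +) -0.07735206762480118 tilt [ 0. -0. -1.]
```

View pics/w4.png

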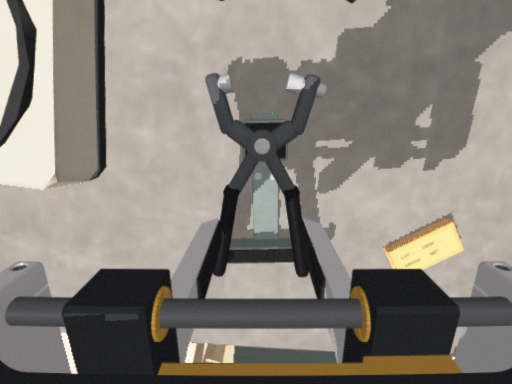

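Call:
step_arm:
  increments: [0,-5,0,0,0.585,0,-10,0,0,0.585,0,-10,0,0,0.585,0,-10,0,0,0.585,0,-5,0,0,0.585,0,0,0,0,0.585,0,0,0,0,0.585]

```text
time_s: 5.82
ee_pos: [465.6, 96.3, 50.1]
tool_rot: [0.519, -0.48, 0.48, -0.519]
contact_force: [0.2, -0.4, 0.2]
finger_gap: 55.0
```

```bash
python3 - <<'E'
from h import *
import pickle
plan([467.8,97,12.2],-85.5)
c=optics.calibration('wrist');pickle.dump(c,open('w5.pkl','wb'))
w=optics.read_camera('wrist');cv2.imwrite('pics/w5.png',w)
s=optics.read_camera('side');cv2.imwrite('pics/s5.png',cv2.resize(s[220:370,150:330],None,fx=4,fy=4,interpolation=cv2.INTER_CUBIC))
E
```

```text
pos [465.6   96.34  50.12] xyaw -85.5792942144712 gap 55.04837630965067 F [ 0.21 -0.45  0.23] t 5.825
shift xyz [-0.49 37.92  2.25]
spin(about y down => yaw decreases if +) -0.07929421447120433 tilt [-0. -0. -1.]
```

View pics/w5.png

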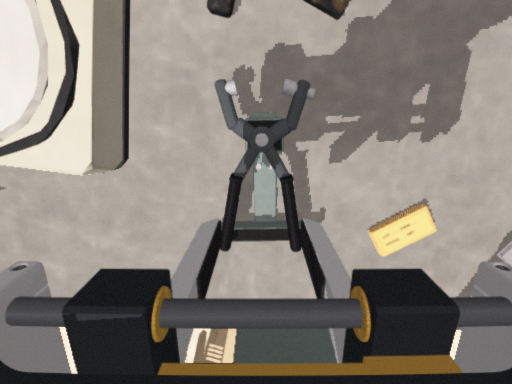

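View pics/s5.png

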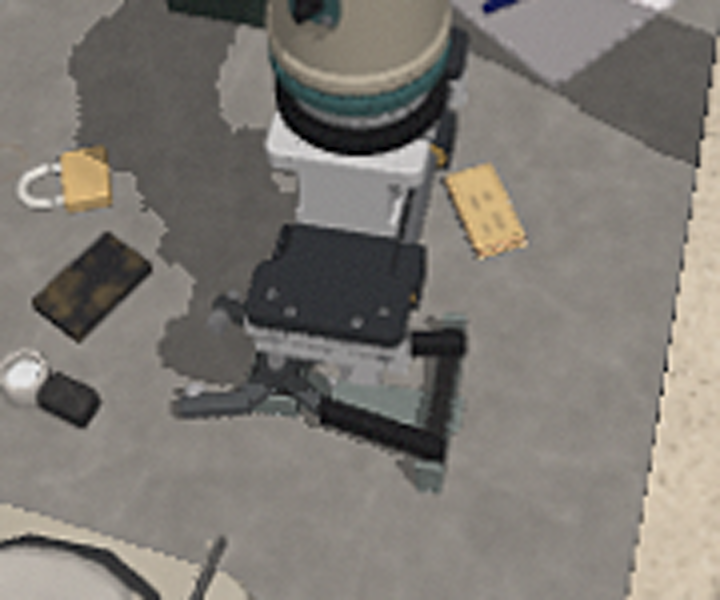

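```bash
python3 - <<'E'
from h import *
import pickle
s,p,R=st()
c=pickle.load(open('w5.pkl','rb'))
for dx in(-27.5,0,27.5):
  for k in (0,18.8):
    print(dx,k,proj(c,[p+R[:,0]*dx-R[:,1]*k-R[:,2]*8,p+R[:,0]*dx-R[:,1]*k+R[:,2]*8]).round(0).tolist())
w=cv2.imread('pics/w5.png')
cv2.imwrite('pics/w5a.png',cv2.resize(w[70:310,160:360],None,fx=3,fy=3,interpolation=cv2.INTER_CUBIC))
f=lambda l,x0,y0,s:(np.array(l,float)/s+[x0,y0]-.5+.5/s)
print(onz(c,[[262,140],[225,249],[297,249],[229,88],[291,88]],36))
E
```

```text
-27.5 0 [[229.0, 222.0], [228.0, 203.0]]
-27.5 18.8 [[226.0, 231.0], [225.0, 211.0]]
0 0 [[262.0, 222.0], [262.0, 203.0]]
0 18.8 [[262.0, 231.0], [262.0, 212.0]]
27.5 0 [[295.0, 222.0], [295.0, 203.0]]
27.5 18.8 [[297.0, 231.0], [298.0, 212.0]]
[[523.35 100.57  36.  ]
 [422.22 126.61  36.  ]
 [427.32  60.83  36.  ]
 [561.49 129.39  36.  ]
 [565.22  81.18  36.  ]]
```

View pics/w5a.png

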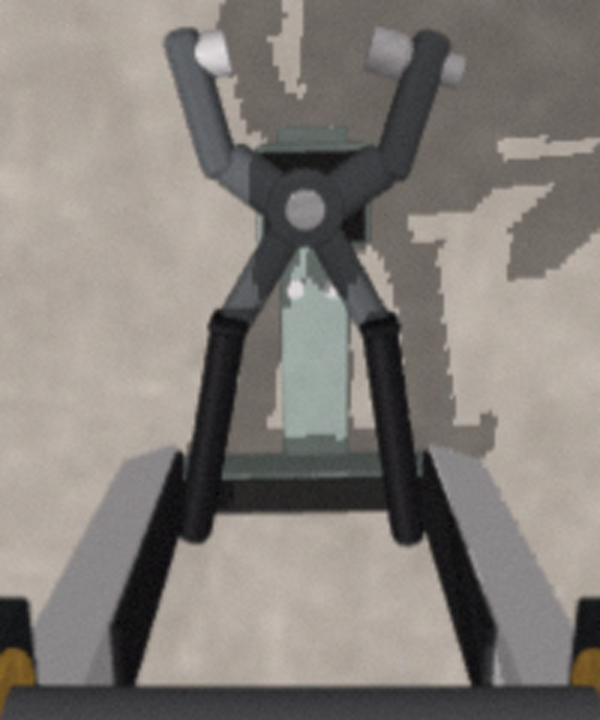

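Call:
step_arm:
  increments: [0,-50,0,0,0.8,0,-50,0,0,1,0,0,0,0,1,0,0,0,0,1]

```text
time_s: 6.42
ee_pos: [465.2, 96.1, 149.7]
tool_rot: [0.519, -0.48, 0.48, -0.519]
contact_force: [0.1, -0.2, 0.2]
finger_gap: 91.5
```

```bash
python3 - <<'E'
from h import *
plan([467.8,97,12.2],-85.5)
s,p,R=st()
for n in ['side','scene']:
    c=optics.calibration(n)
    im=optics.read_camera(n); cv2.imwrite(f'pics/{n}6.png',im)
    q=proj(c,[p,p+47*R[:,0],p-47*R[:,0]]); print(n,q)
    x,y=(q[0]-[60,90]).astype(int); x=max(x,0);y=max(y,0)
    print(x,y); cv2.imwrite(f'pics/{n}6a.png',cv2.resize(im[y:y+140,x:x+140],None,fx=4,fy=4,interpolation=cv2.INTER_CUBIC))
cv2.imwrite('pics/w6.png',optics.read_camera('wrist'))
E
```

```text
pos [465.25  96.09 149.74] xyaw -85.58235876232453 gap 91.48327164300755 F [ 0.07 -0.17  0.21] t 6.425
shift xyz [ -0.76 137.54   2.74]
spin(about y down => yaw decreases if +) -0.08235876232453165 tilt [-0. -0. -1.]
side [[242.58 283.92]
 [247.31 265.  ]
 [237.41 304.64]]
182 193
scene [[202.1  256.52]
 [211.43 245.73]
 [192.4  267.74]]
142 166
```

View pics/side6a.png

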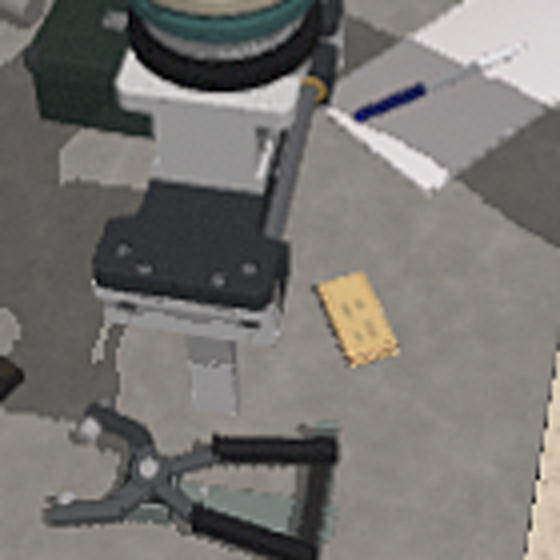

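View pics/scene6a.png

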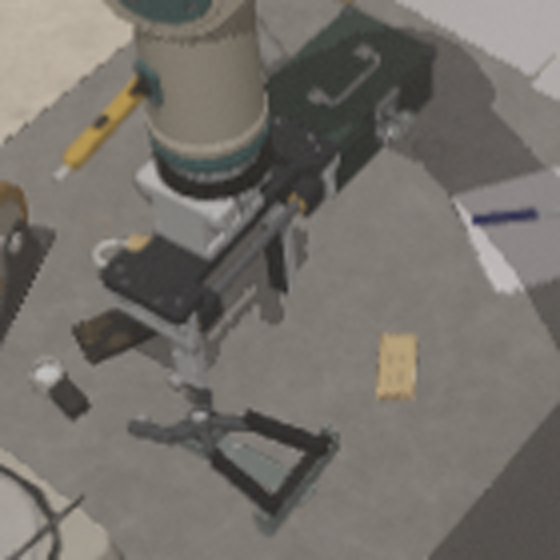

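```bash
python3 - <<'E'
from h import *
f=lambda l,x0,y0,s:(np.array(l,float)/s+[x0,y0]-.5+.5/s)
a=optics.calibration('side');b=optics.calibration('scene')
print(tri(a,f([[215,413],[192,408],[236,415],[148,467]],182,193,4),b,f([[187,377],[176,370],[199,384],[200,415]],142,166,4)))
s,p,R=st()
print(p-R[:,0]*59.5, p)
print(onz(a,f([[215,413]],182,193,4),179))
# plane y = p.y+59: 
for c,u in((a,f([[215,413]],182,193,4)),(b,f([[187,377]],142,166,4))):
    o,d=ray(c,u); k=(155.5-o[1])/d[0,1]; print(o+k*d[0])
w=cv2.imread('pics/w6.png'); cv2.imwrite('pics/w6a.png',w[100:330,100:420].repeat(2,0).repeat(2,1))
E
```

```text
[[459.81 154.39 200.47   1.64]
 [470.6  154.03 199.46   1.55]
 [450.91 152.06 197.93   1.11]
 [526.19  93.95  25.43   0.21]]
[460.11 155.41 148.94] [464.7   96.09 148.97]
[[464.09 143.29 179.  ]]
[459.33 155.5  199.32]
[457.42 155.5  206.54]
```

View pics/w6a.png

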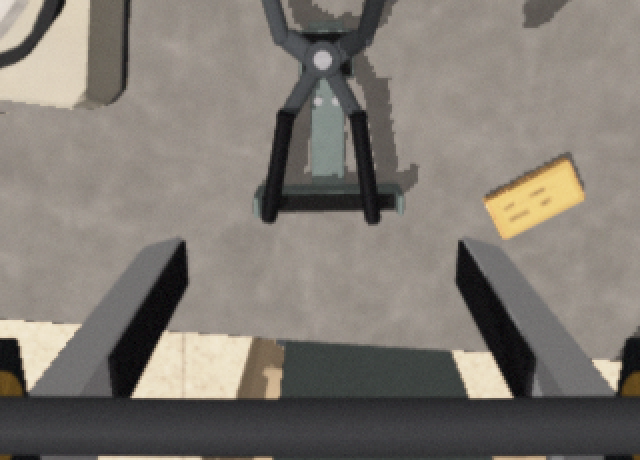

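```bash
python3 - <<'E'
from h import *
s,p,R=st(); c=optics.calibration('wrist')
print(p,s['finger_gap'],s['time_s'])
g=s['finger_gap']/2
from scipy.optimize import least_squares
obs=np.array([[193.5,219],[328.5,219]])
def r(q):
    k,fz,ox=q
    return (proj(c,[p-R[:,0]*g+R[:,0]*ox-R[:,1]*k+R[:,2]*fz,p+R[:,0]*g+R[:,0]*ox-R[:,1]*k+R[:,2]*fz])-obs).ravel()
o=least_squares(r,[30,8,0]);print(o.x,o.cost)
a=optics.calibration('side')
for k in(0,30,45,50): print(k,proj(a,[p-R[:,0]*59.5-R[:,1]*k]))
print(proj(a,[p-R[:,0]*40-R[:,1]*97,p-R[:,0]*40-R[:,1]*140]))
E
```

```text
[464.7   96.09 148.97] 93.43816918886095 6.575
[36.72  9.08 -0.65] 0.00027398234885160405
0 [[236.25 310.77]]
30 [[235.45 302.02]]
45 [[235.04 297.42]]
50 [[234.89 295.85]]
[[236.05 270.85]
 [234.79 254.9 ]]
```

Call:
step_arm:
  increments: [-0.5,60,2.8,0,1,0,60,0,0,1,0,20,0,0,1,0,10,0,0,1,0,10,0,0,1,0,0,0,0,1,0,0,0,0,1]

```text
time_s: 7.45
ee_pos: [469.2, 97.3, -9.0]
tool_rot: [-0.519, 0.48, -0.481, 0.519]
contact_force: [0.4, 0.5, 0.4]
finger_gap: 94.3
```

```bash
python3 - <<'E'
from h import *
plan([467.8,97,-12],-85.5)
for n in ['side','wrist','scene']:
    im=optics.read_camera(n); cv2.imwrite(f'pics/{n}7.png',im)
im=cv2.imread('pics/side7.png');cv2.imwrite('pics/side7a.png',cv2.resize(im[220:370,150:330],None,fx=4,fy=4,interpolation=cv2.INTER_CUBIC))
im=cv2.imread('pics/scene7.png');cv2.imwrite('pics/scene7a.png',cv2.resize(im[220:320,150:270],None,fx=6,fy=6,interpolation=cv2.INTER_CUBIC))
E
```

```text
pos [469.18  97.25  -9.04] xyaw -85.57892415218366 gap 94.2892863070339 F [0.42 0.54 0.37] t 7.45
shift xyz [ 0.14  2.95 -1.4 ]
spin(about y down => yaw decreases if +) -0.07892415218366011 tilt [ 0.  0. -1.]
```

View pics/side7a.png

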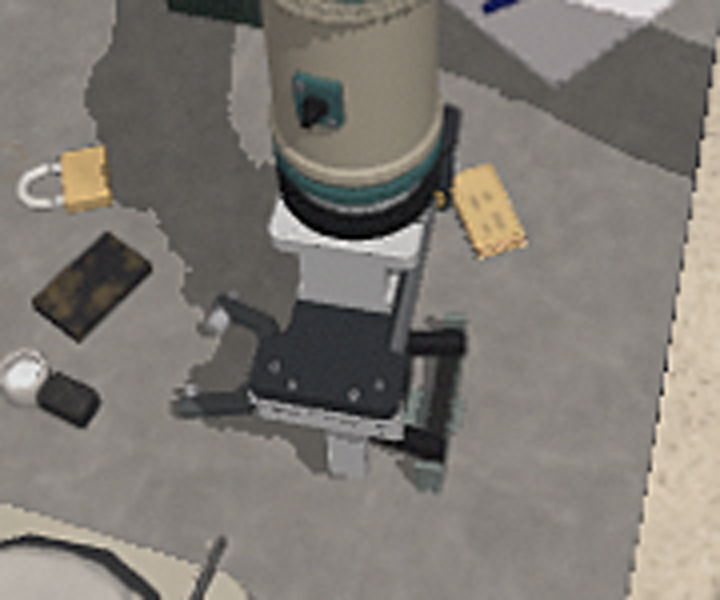

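View pics/scene7a.png

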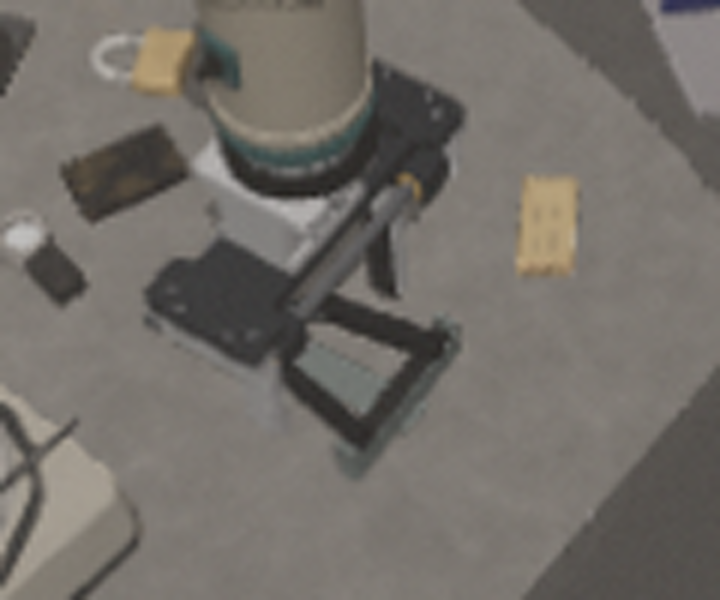

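View pics/wrist7.png

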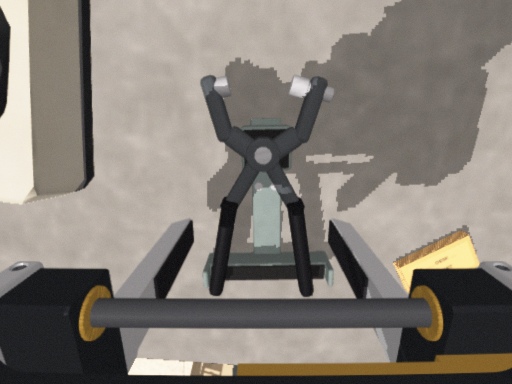

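```bash
python3 - <<'E'
from h import *
f=lambda l,x0,y0,s:(np.array(l,float)/s+[x0,y0]-.5+.5/s)
a=optics.calibration('side');s,p,R=st();q=p-R[:,0]*59.5;print(p,q)
o,d=ray(a,f([[347,478],[333,474],[360,478]],150,220,4))
for dd in d:
    k=(q[1]-o[1])/dd[1];print(o+k*dd)
for k in(0,20,30,40,50):print(k,proj(a,[q-R[:,1]*k]))
c=optics.calibration('wrist');g=s['finger_gap']/2
from scipy.optimize import least_squares
obs=np.array([[193,220],[329,220]])
def r(x):
    k,fz,ox=x
    return (proj(c,[p-R[:,0]*g+R[:,0]*ox-R[:,1]*k+R[:,2]*fz,p+R[:,0]*g+R[:,0]*ox-R[:,1]*k+R[:,2]*fz])-obs).ravel()
for dx in(0,1):
    obs[0,0]=193+dx; o=least_squares(r,[30,8,0]);print(o.x,o.cost)
E
```

```text
[469.16  97.19  -9.06] [464.58 156.52  -9.04]
[464.83 156.52  36.42]
[472.4  156.52  36.94]
[457.64 156.52  40.14]
0 [[237.43 348.98]]
20 [[237.04 344.76]]
30 [[236.84 342.59]]
40 [[236.63 340.38]]
50 [[236.42 338.13]]
[37.54  8.68 -0.65] 0.00031240819389968653
[36.21  8.14 -0.3 ] 0.00028547174906864666
```

Call:
step_arm:
  increments: [0,6,-0.5,0,1,0,6,-0.5,0,1,0,4,-0.4,0,1,0,0,0,0,1,0,0,0,0,1]

```text
time_s: 8.22
ee_pos: [467.2, 97.0, -25.8]
tool_rot: [-0.519, 0.48, -0.48, 0.519]
contact_force: [0.1, -0.4, 0.2]
finger_gap: 93.8
```

```bash
python3 - <<'E'
from h import *
plan([467.8,97,-28],-85.5)
for n in ['side','wrist']:
    im=optics.read_camera(n); cv2.imwrite(f'pics/{n}8.png',im)
im=cv2.imread('pics/side8.png');cv2.imwrite('pics/side8a.png',cv2.resize(im[290:360,190:280],None,fx=8,fy=8,interpolation=cv2.INTER_CUBIC))
E
```

```text
pos [467.22  97.03 -25.76] xyaw -85.57962705929758 gap 93.84877018996237 F [ 0.09 -0.38  0.16] t 8.225
shift xyz [0.08 2.24 0.58]
spin(about y down => yaw decreases if +) -0.07962705929757874 tilt [ 0.  0. -1.]
```

View pics/side8a.png

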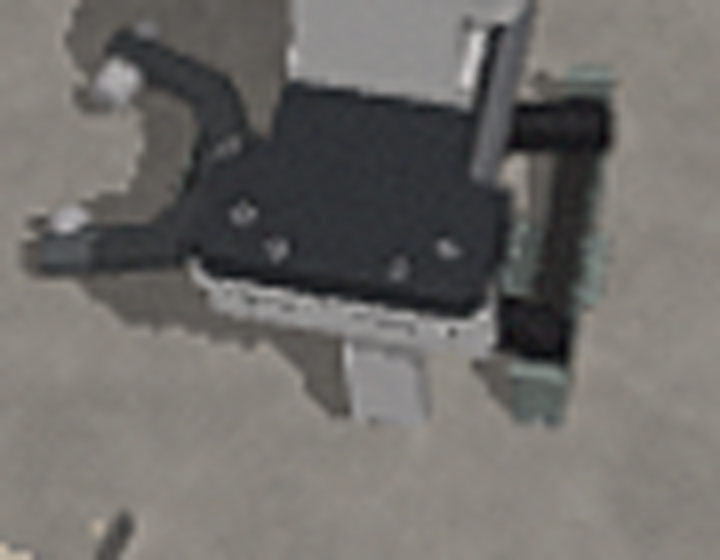

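View pics/wrist8.png

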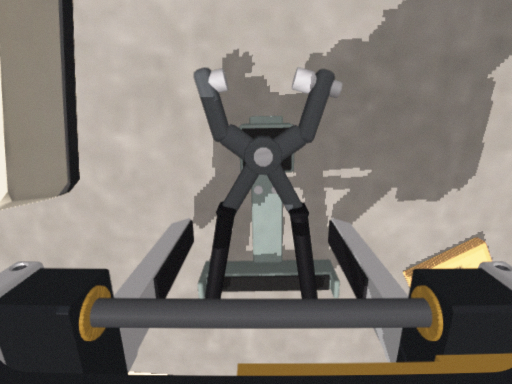

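Call:
step_arm:
  increments: [0,0,0,0,0.75,0,0,0,0,0.65,0,0,0,0,0.585,0,0,0,0,0.585,0,0,0,0,0.585,0,0,0,0,0.585]
  squeeze: 20

```text
time_s: 9.07
ee_pos: [467.0, 96.9, -25.7]
tool_rot: [0.519, -0.48, 0.48, -0.519]
contact_force: [-0.9, -0.2, 1.7]
finger_gap: 55.1
```

```bash
python3 - <<'E'
from h import *
plan([467.8,97,-28],-85.5)
for n in ['wrist']:
    im=optics.read_camera(n); cv2.imwrite(f'pics/{n}9.png',im)
E
```

```text
pos [466.97  96.94 -25.68] xyaw -85.57506832240517 gap 55.07281863581579 F [-0.92 -0.25  1.71] t 9.075
shift xyz [0.   2.32 0.83]
spin(about y down => yaw decreases if +) -0.0750683224051727 tilt [-0. -0. -1.]
```

View pics/wrist9.png

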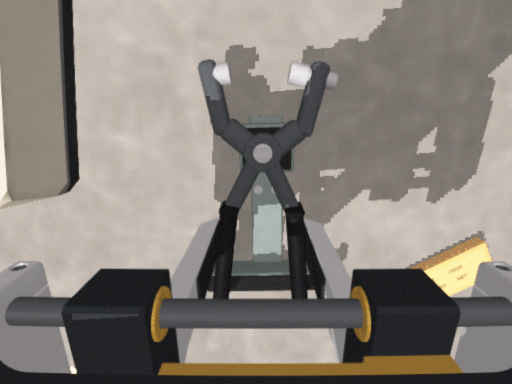

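Call:
step_arm:
  increments: [0,-4,0,0,0.585,0,-6,0,0,0.585,0,-6,0,0,0.585,0,-6,0,0,0.585,0,-6,0,0,0.585,0,-6,0,0,0.585,0,-6,0,0,0.585,0,0,0,0,0.585]

```text
time_s: 10.12
ee_pos: [467.6, 97.1, 14.8]
tool_rot: [-0.519, 0.48, -0.481, 0.519]
contact_force: [-1.2, -0.5, -2.3]
finger_gap: 55.1
```

```bash
python3 - <<'E'
from h import *
plan([467.8,97,-28],-85.5)
c=optics.calibration('wrist')
for n in ['wrist','side']:
    im=optics.read_camera(n); cv2.imwrite(f'pics/{n}10.png',im)
im=cv2.imread('pics/side10.png');cv2.imwrite('pics/side10a.png',cv2.resize(im[270:360,180:290],None,fx=6,fy=6,interpolation=cv2.INTER_CUBIC))
im=cv2.imread('pics/wrist10.png');cv2.imwrite('pics/wrist10a.png',cv2.resize(im[40:320,160:360],None,fx=3,fy=3,interpolation=cv2.INTER_CUBIC)[:600*2][:,:])
E
```

```text
pos [467.59  97.1   14.77] xyaw -85.58363945073823 gap 55.10228127205975 F [-1.25 -0.48 -2.29] t 10.125
shift xyz [ 0.12 42.77  0.16]
spin(about y down => yaw decreases if +) -0.08363945073823231 tilt [ 0.  0. -1.]
```

View pics/side10a.png

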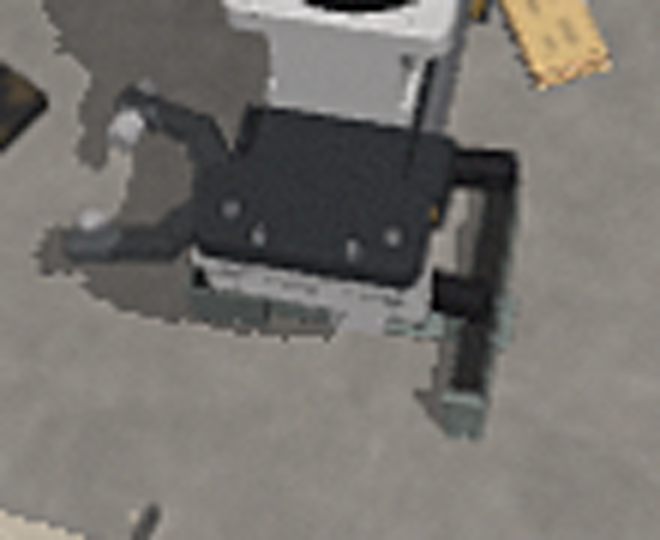

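View pics/wrist10.png

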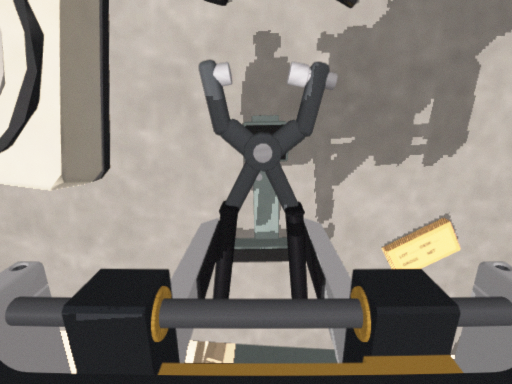

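```bash
python3 - <<'E'
from h import *
s,p,R=st(); c=optics.calibration('wrist')
zp=p[2]+53.3
X=onz(c,[[263,153]],zp+7)
D=onz(c,[[231,74],[289,74],[222,74],[298,74]],zp)
print('hinge tool',(X-p)@R,'dies tool',(D-p)@R, 'gap',np.linalg.norm(D[0]-D[1]))
im=cv2.imread('pics/wrist10.png');cv2.imwrite('pics/wrist10a.png',cv2.resize(im[50:170,190:340],None,fx=5,fy=5,interpolation=cv2.INTER_CUBIC))
E
```

```text
hinge tool [[  0.45 -60.3   58.41]] dies tool [[-17.06 -53.29 100.68]
 [ 14.6  -53.29 100.68]
 [-21.98 -53.29 100.69]
 [ 19.52 -53.29 100.69]] gap 31.669012020134424
```

View pics/wrist10a.png

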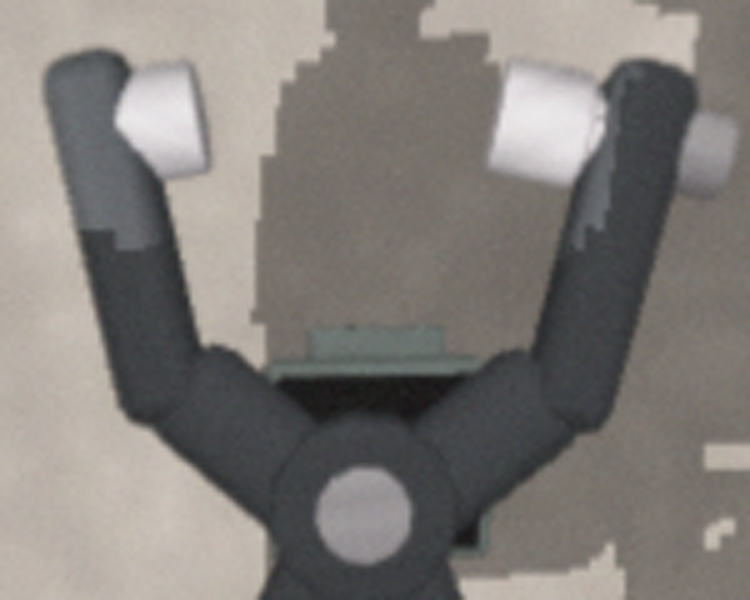

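Call:
step_arm:
  increments: [15,0,-2.6,0,0.585,30,0,-5.1,0,0.585,45,0,-7.6,0,0.585,50,0,-8.5,0,0.585,50,0,-8.5,0,0.585,50,0,-8.5,0,0.585,45,0,-7.6,0,0.585,30,0,-5.1,0,0.585,20,0,-3.5,0,0.585,6,0,-1,1.5,0.585,0,0,0,1.6,0.585,0,0,0,0,0.585]

```text
time_s: 11.72
ee_pos: [435.7, -246.2, 14.3]
tool_rot: [-0.506, 0.494, -0.494, 0.506]
contact_force: [-0.1, 0.6, -2.0]
finger_gap: 54.7
```

Call:
step_arm:
  increments: [0,0,0,0,0.595,0,0,0,0,0.605,0,0,0,0,0.605]

```text
time_s: 12.1
ee_pos: [435.7, -247.2, 14.3]
tool_rot: [-0.506, 0.494, -0.494, 0.506]
contact_force: [-0.7, 0.4, -1.1]
finger_gap: 56.7
```

```bash
python3 - <<'E'
from h import *
import pickle
plan([436,-247.5,15],-88.7)
s,p,R=st();c=optics.calibration('wrist');pickle.dump((c,p,R),open('w11.pkl','wb'))
im=optics.read_camera('wrist'); cv2.imwrite(f'pics/w11.png',im)
cv2.imwrite('pics/w11a.png',cv2.resize(im[0:150,180:350],None,fx=4,fy=4,interpolation=cv2.INTER_CUBIC))
E
```

```text
pos [ 435.72 -247.15   14.3 ] xyaw -88.64186480639945 gap 56.67795214736863 F [-0.74  0.44 -1.08] t 12.1
shift xyz [ 0.35 -0.7   0.27]
spin(about y down => yaw decreases if +) 0.05813519360054897 tilt [-0.  0. -1.]
```

View pics/w11.png

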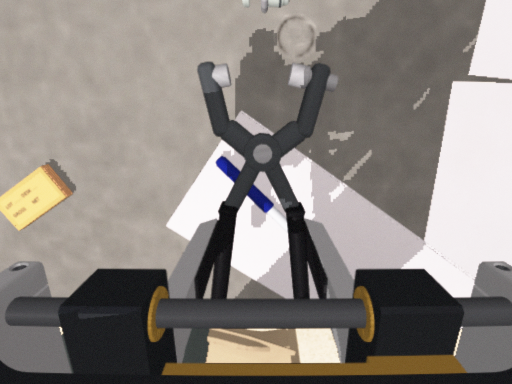

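View pics/w11a.png

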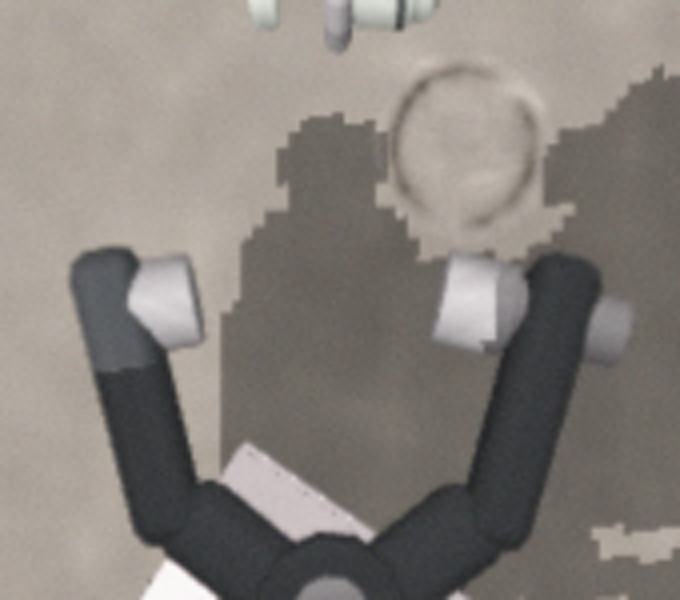

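```bash
python3 - <<'E'
from h import *
import pickle
c,p,R=pickle.load(open('w11.pkl','rb'))
f=lambda l,x0,y0,s:(np.array(l,float)/s+[x0,y0]-.5+.5/s)
z=p[2]+53.3
D=onz(c,f([[198,300],[440,298]],180,0,4),z); S=onz(c,f([[249,5],[437,5],[338,45]],180,0,4),44)
print('pivot z',z,'dies',D,np.linalg.norm(D[0]-D[1]),'seal',S)
print('tool dies',(D-p)@R,'mid',((D-p)@R).mean(0)); q=(S-p)@R; print('seal tool',q, 'mid x',q[:2].mean(0), q[0]-q[1])
E
```

```text
pivot z 67.59949319295961 dies [[ 535.59 -226.64   67.6 ]
 [ 536.63 -259.67   67.6 ]] 33.04795544045652 seal [[ 579.2  -231.77   44.  ]
 [ 579.86 -259.43   44.  ]
 [ 574.22 -245.     44.  ]]
tool dies [[-18.15 -53.3  100.33]
 [ 14.9  -53.3  100.58]] mid [ -1.62 -53.3  100.45]
seal tool [[-11.98 -29.7  143.8 ]
 [ 15.69 -29.7  143.81]
 [  1.13 -29.7  138.51]] mid x [  1.85 -29.7  143.8 ] [-27.67   0.    -0.01]
```

Call:
step_arm:
  increments: [1.7,8,5,0,0.605,1.8,8,5,0,0.605,0,7.6,5,0,0.605,0,0,5,0,0.605,0,0,0,0,0.605,0,0,0,0,0.605]

```text
time_s: 12.9
ee_pos: [455.7, -250.5, -9.2]
tool_rot: [0.506, -0.494, 0.494, -0.506]
contact_force: [-1.1, -0.3, -1.0]
finger_gap: 57.0
```

```bash
cat > look.py <<'E'
from h import *
import pickle,sys
n=sys.argv[1]
s,p,R=st();c=optics.calibration('wrist');pickle.dump((c,p,R),open(n+'.pkl','wb'))
print(p,yawx(R),s['finger_gap'],s['contact_force'],s['time_s'])
im=optics.read_camera('wrist'); cv2.imwrite(f'pics/{n}.png',im)
cv2.imwrite(f'pics/{n}a.png',cv2.resize(im[0:150,180:350],None,fx=4,fy=4,interpolation=cv2.INTER_CUBIC))
E
python3 look.py w12
```

```text
[ 455.69 -250.45   -9.17] -88.67461718302589 56.958065565014174 [-1.14 -0.26 -1.03] 12.9
```

View pics/w12a.png

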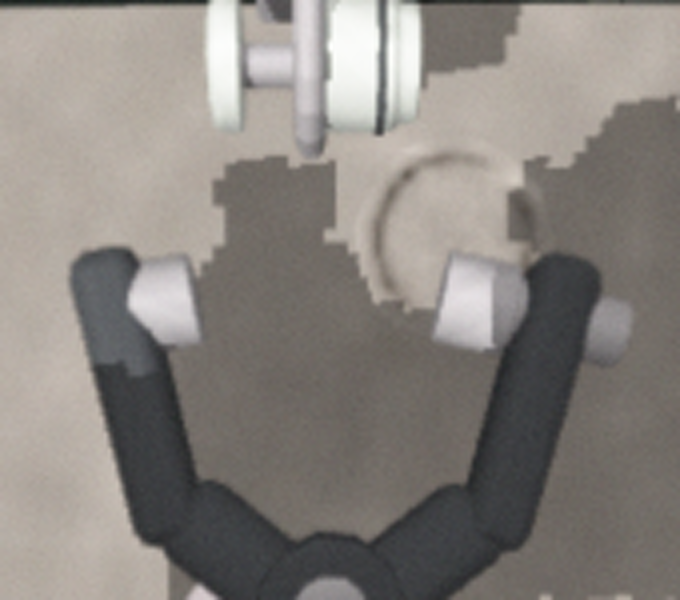

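```bash
python3 - <<'E'
from h import *
import pickle
c,p,R=pickle.load(open('w12.pkl','rb'))
f=lambda l,x0,y0,s:(np.array(l,float)/s+[x0,y0]-.5+.5/s)
for zs in(40,44,48):
    S=onz(c,f([[207,65],[423,62],[310,155]],180,0,4),zs);q=(S-p)@R
    print('seal',zs,q[:,[0,2]].tolist(),np.linalg.norm(S[0]-S[1]))
for zd in (38,41,44):
    D=onz(c,f([[198,300],[438,298],[138,300],[510,300]],180,0,4),zd);q=(D-p)@R
    print('dies',zd,q[:,[0,2]].tolist(),np.linalg.norm(D[0]-D[1]))
    D=onz(c,f([[330,590]],180,0,4),zd+7);print((D-p)@R)
side=optics.calibration('side');im=optics.read_camera('side');cv2.imwrite('pics/side12.png',cv2.resize(im[150:250,160:310],None,fx=5,fy=5,interpolation=cv2.INTER_CUBIC))
im=optics.read_camera('scene');cv2.imwrite('pics/scene12.png',cv2.resize(im[150:250,180:330],None,fx=5,fy=5,interpolation=cv2.INTER_CUBIC))
E
```

```text
seal 40 [[-16.544382806189848, 130.2269769196829], [12.271672289362678, 130.57947631746728], [-2.8306402146157383, 119.22882311844063]] 28.818211097352076
seal 44 [[-16.172174065194618, 129.07676488603153], [11.957944178485175, 129.42087339455625], [-2.784873153075403, 118.34041093802456]] 28.13222292405169
seal 48 [[-15.799965324199421, 127.92655285238004], [11.644216067607676, 128.2622704716454], [-2.7391060915350995, 117.45199875760837]] 27.446234750751334
dies 38 [[-18.781023764148426, 100.97630860640312], [15.21848628638283, 101.2395746308338], [-27.29251074836258, 100.99936374319486], [25.43673586662788, 101.00127044118469]] 34.00052937634154
[[ -0.05 -54.17  60.83]]
dies 41 [[-18.465689592309612, 100.63986570428632], [14.933967117657428, 100.89848692636609], [-26.827008415480815, 100.66251407930993], [24.971936125143618, 100.66438713742804]] 33.400658051812506
[[ -0.07 -57.17  61.22]]
dies 44 [[-18.15035542047083, 100.30342280216941], [14.649447948931966, 100.55739922189838], [-26.36150608259905, 100.32566441542511], [24.507136383659297, 100.32750383367139]] 32.80078672728345
[[ -0.08 -60.17  61.61]]
```

View pics/side12.png

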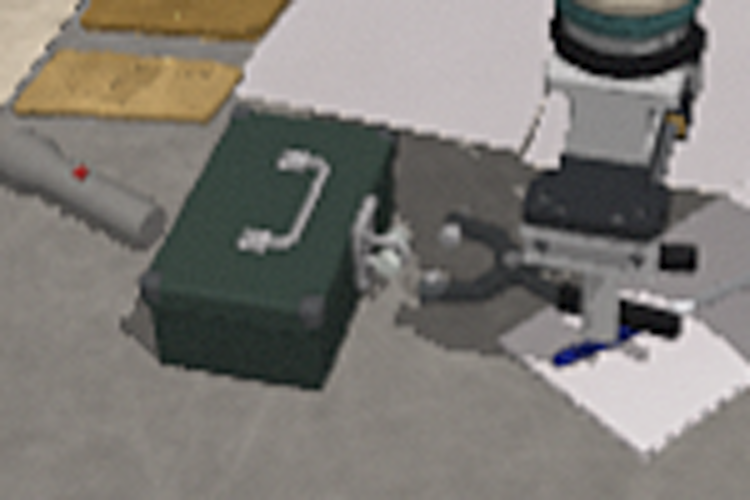

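View pics/scene12.png

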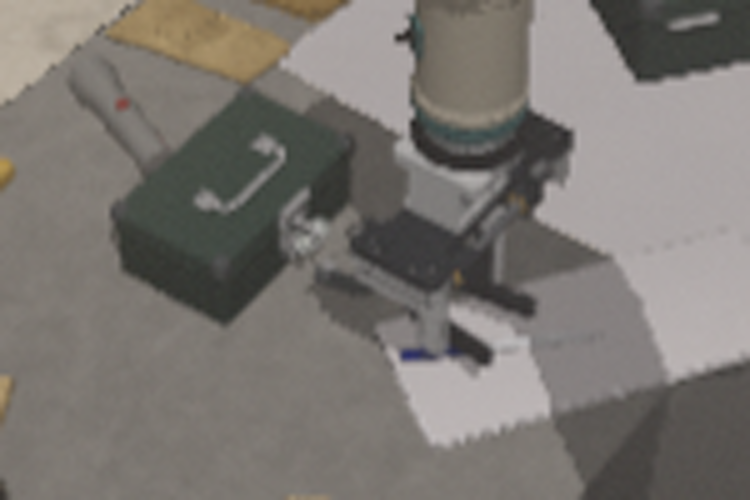

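```bash
python3 - <<'E'
from h import *
import pickle
c,p,R=pickle.load(open('w12.pkl','rb'))
a=optics.calibration('side')
for z in (36,40,44,48):
    W=lambda x,zt:np.array([*(p+R[:,0]*x+R[:,2]*zt)[:2],z])
    q=(proj(a,[W(-19,100.5),W(15.5,100.5),W(-16,129.2)])+.5-[160,150])*5
    print(z,q.tolist())
E
```

```text
36 [[430.5061534461988, 289.440584494256], [445.44249362336006, 249.92193328987497], [383.79292337378075, 278.1714205553709]]
40 [[430.32212137755255, 284.37982876035346], [445.3006155423442, 244.88102549056663], [383.49125554714806, 273.11830685937053]]
44 [[430.13719928738396, 279.29289899519887], [445.15806603635355, 239.8148025560701], [383.18816148284156, 268.03929393625225]]
48 [[429.9513814076205, 274.1796104446023], [445.0148408648897, 234.7230918668994], [382.88363221723444, 262.93420093692333]]
```

Call:
step_arm:
  increments: [-0.3,-2,4,0,0.605,0,0,4,0,0.605,0,0,3,0,0.605,0,0,3,0,0.605,0,0,0,0,0.605,0,0,0,0,0.605]

```text
time_s: 13.8
ee_pos: [469.5, -249.8, -7.4]
tool_rot: [0.506, -0.494, 0.494, -0.506]
contact_force: [0.7, 0.1, -2.1]
finger_gap: 56.6
```

```bash
python3 look.py w13
```

```text
[ 469.49 -249.82   -7.41] -88.67885264253106 56.647243063688975 [ 0.66  0.06 -2.08] 13.8
```

View pics/w13a.png

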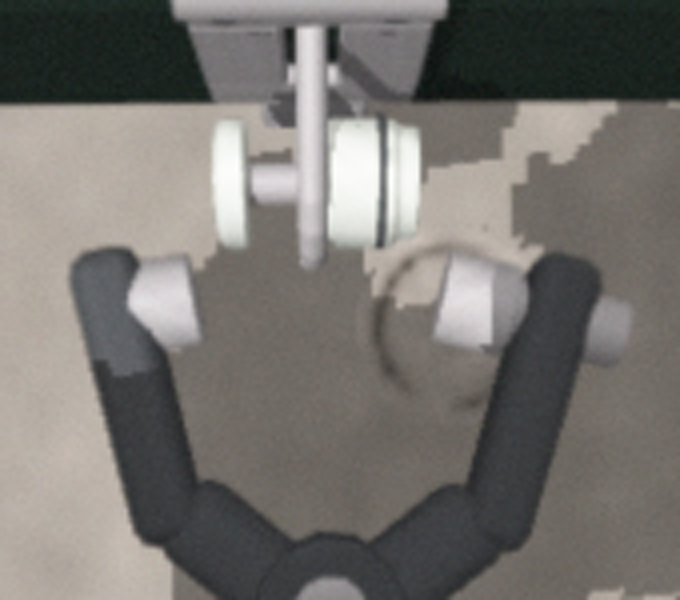

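Call:
step_arm:
  increments: [0,0,4,0,0.605,0,0,4,0,0.605,0,0,3.5,0,0.605,0,0,3,0,0.605,0,0,0,0,0.605,0,0,0,0,0.605]

```text
time_s: 14.6
ee_pos: [484.0, -249.5, -7.4]
tool_rot: [0.506, -0.494, 0.494, -0.506]
contact_force: [-0.5, 0.8, -1.2]
finger_gap: 57.3
```

```bash
python3 look.py w14
```

```text
[ 483.98 -249.52   -7.36] -88.67825086123318 57.28953758978997 [-0.54  0.8  -1.15] 14.6
```

View pics/w14a.png

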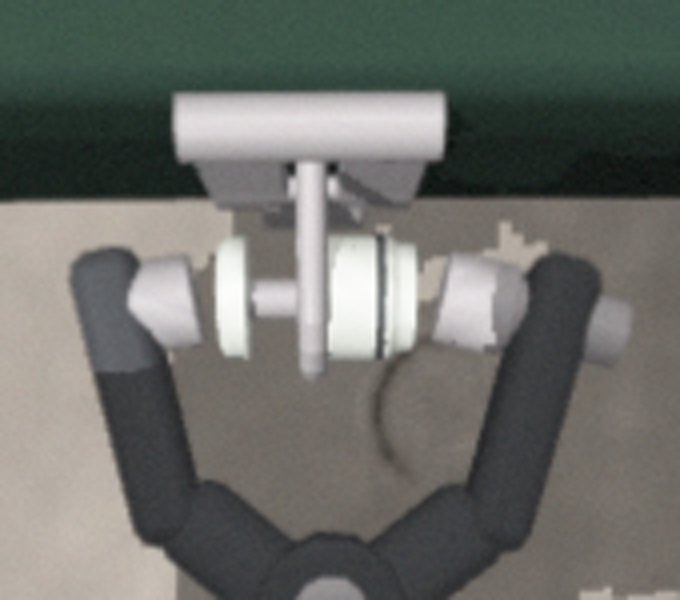

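Call:
step_arm:
  increments: [0,0,0,0,0.59,0,0,0,0,0.575,0,0,0,0,0.56,0,0,0,0,0.545,0,0,0,0,0.53,0,0,0,0,0.515,0,0,0,0,0.515]
  squeeze: 18

```text
time_s: 15.52
ee_pos: [483.9, -249.3, -7.4]
tool_rot: [0.506, -0.494, 0.494, -0.506]
contact_force: [0.3, 0.0, -1.8]
finger_gap: 48.5
```

```bash
python3 look.py w15
```

```text
[ 483.86 -249.34   -7.41] -88.67100174404892 48.49077588180563 [ 0.25  0.05 -1.75] 15.525
```

View pics/w15a.png

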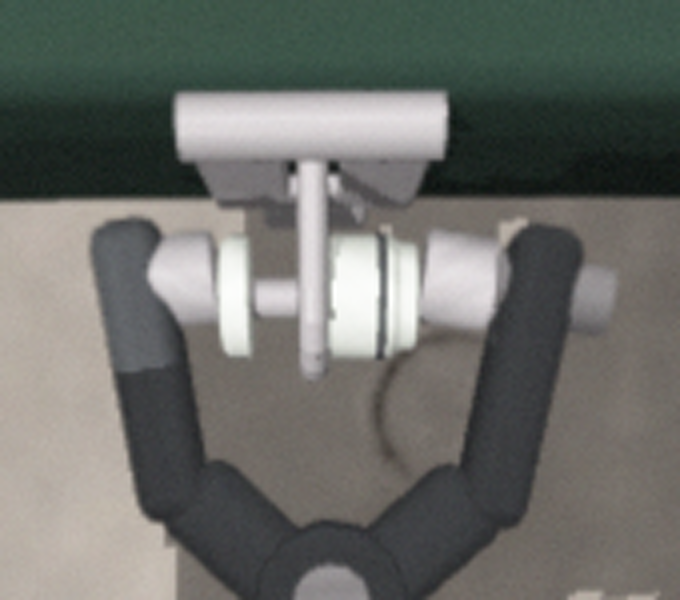

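Call:
step_arm:
  increments: [0,0,-1.5,0,0.515,0,0,-1.5,0,0.505,0,0,0,0,0.495,0,0,0,0,0.485,0,0,0,0,0.475,0,0,0,0,0.465,0,0,0,0,0.465]
  squeeze: 18

```text
time_s: 16.45
ee_pos: [481.1, -250.0, -7.3]
tool_rot: [0.506, -0.494, 0.494, -0.506]
contact_force: [0.3, -1.1, -2.1]
finger_gap: 44.1
```

```bash
python3 look.py w16
```

```text
[ 481.12 -249.96   -7.33] -88.6987601008959 44.11276575307421 [ 0.28 -1.1  -2.06] 16.45
```

View pics/w16a.png

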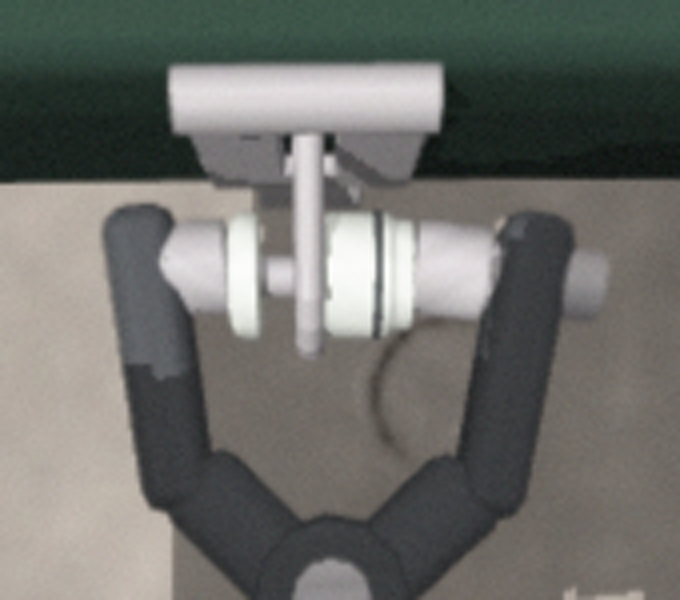

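Call:
step_arm:
  increments: [0,0,-0.8,0,0.455,0,0,0,0,0.445,0,0,0,0,0.435,0,0,0,0,0.425,0,0,0,0,0.415,0,0,0,0,0.415]
  squeeze: 20

```text
time_s: 17.25
ee_pos: [479.8, -250.0, -7.4]
tool_rot: [0.506, -0.495, 0.494, -0.505]
contact_force: [0.1, -4.4, -1.3]
finger_gap: 39.3
```

```bash
python3 look.py w17
```

```text
[ 479.83 -250.02   -7.36] -88.7229717061959 39.2636187129957 [ 0.13 -4.38 -1.31] 17.25
```

View pics/w17a.png

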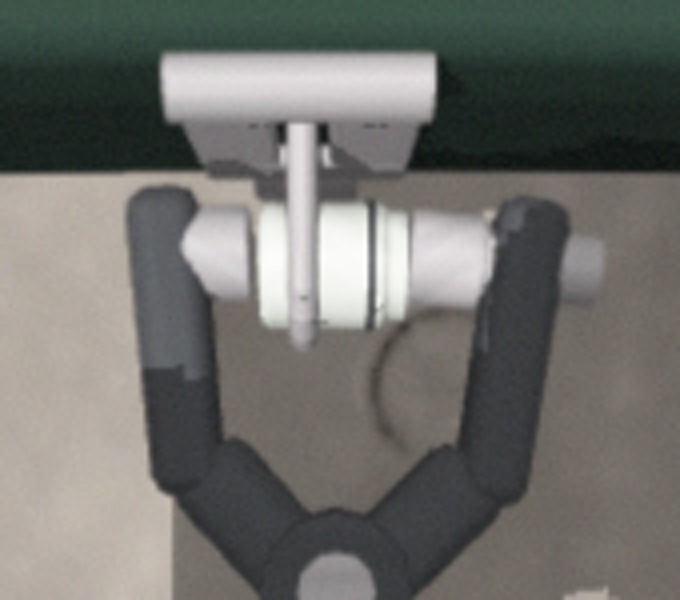

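Call:
step_arm:
  increments: [0,0,-1,0,0.405,0,0,0,0,0.395,0,0,0,0,0.385,0,0,0,0,0.375,0,0,0,0,0.365,0,0,0,0,0.365]
  squeeze: 20

```text
time_s: 18.05
ee_pos: [479.3, -249.6, -7.3]
tool_rot: [0.506, -0.494, 0.494, -0.506]
contact_force: [0.6, -4.2, -1.1]
finger_gap: 37.2
```

```bash
python3 look.py w18
```

```text
[ 479.3  -249.56   -7.33] -88.6745482381713 37.170582791255825 [ 0.56 -4.18 -1.06] 18.05
```

View pics/w18a.png

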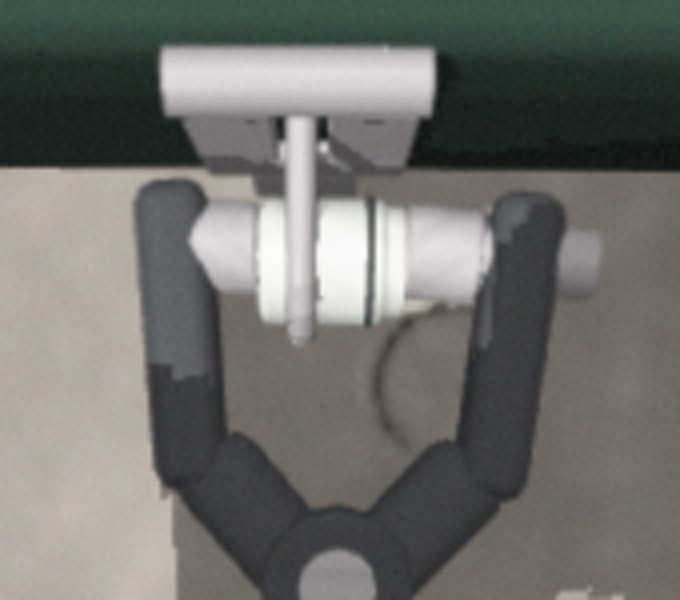

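Call:
step_arm:
  increments: [0,0,0,0,0.365,0,0,0,0,0.365,0,0,0,0,0.41,0,0,0,0,0.44,0,0,0,0,0.47,0,0,0,0,0.5,0,0,0,0,0.53,0,0,0,0,0.56,0,0,0,0,0.58,0,0,0,0,0.6,0,0,0,0,0.6,0,0,0,0,0.6]
  squeeze: 21

```text
time_s: 19.6
ee_pos: [479.4, -249.6, -7.3]
tool_rot: [-0.506, 0.494, -0.494, 0.506]
contact_force: [-0.4, 0.1, -1.0]
finger_gap: 56.8
```

```bash
python3 look.py w19
```

```text
[ 479.36 -249.64   -7.32] -88.68186220842422 56.82675546697026 [-0.44  0.06 -0.95] 19.6
```

View pics/w19a.png

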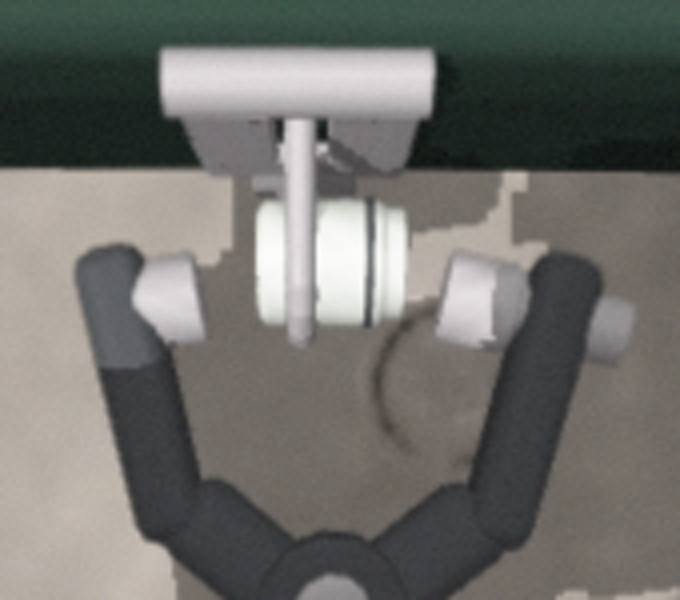

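Call:
step_arm:
  increments: [0,0,-8,0,0.6,0,0,-16,0,0.6,0,0,-16,0,0.6,0,-12,0,0,0.6,0,-12,0,0,0.6,0,0,0,0,0.6]

```text
time_s: 20.4
ee_pos: [441.4, -251.1, 18.2]
tool_rot: [-0.505, 0.493, -0.495, 0.506]
contact_force: [0.4, -0.2, -1.5]
finger_gap: 56.8
```

Call:
step_arm:
  increments: [-15,0,1.6,0,0.6,-30,0,3.2,0,0.6,-45,0,4.8,0,0.6,-50,0,5.4,0,0.6,-50,0,5.4,0,0.6,-50,0,5.4,0,0.6,-45,0,4.8,0,0.6,-30,0,3.2,0,0.6,-20,0,2.2,0,0.6,-9.3,0,1,-1.5,0.6,0,0,0,-1.6,0.6,0,0,0,0,0.6]

```text
time_s: 21.9
ee_pos: [468.1, 93.4, 16.6]
tool_rot: [0.519, -0.481, 0.481, -0.518]
contact_force: [-0.2, -0.5, -1.1]
finger_gap: 56.2
```

```bash
python3 look.py w20; python3 - <<'E'
from h import *
plan([468.5,94.5,16],-85.58)
im=cv2.imread('pics/w20.png');cv2.imwrite('pics/w20b.png',cv2.resize(im[50:310,190:340],None,fx=4,fy=4,interpolation=cv2.INTER_CUBIC)[:,:])
im=optics.read_camera('side');cv2.imwrite('pics/side20.png',im)
E
```

```text
[468.05  93.38  16.56] -85.62657426420843 56.211629824345984 [-0.2  -0.46 -1.12] 21.9
pos [468.19  93.26  16.59] xyaw -85.6758193866719 gap 56.79150240234946 F [-0.21  0.07 -2.11] t 21.95
shift xyz [-1.22  0.59  0.41]
spin(about y down => yaw decreases if +) -0.0958193866719057 tilt [-0. -0. -1.]
```

View pics/w20.png

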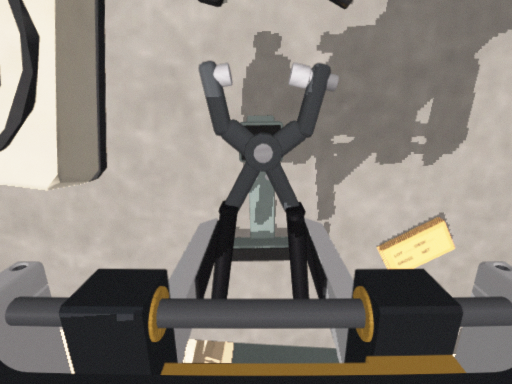

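View pics/side20.png

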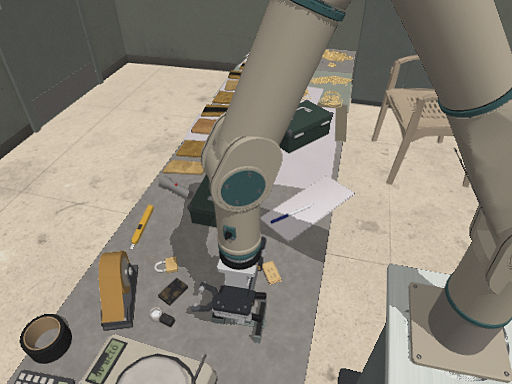

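Call:
step_arm:
  increments: [0,8,0,0,0.6,0,10,0,0,0.6,0,10,0,0,0.6,0,6,0,0,0.6,0,4,0,0,0.6,0,2,0,0,0.6,0,0,0,0,0.6,0,0,0,0,0.6]

```text
time_s: 23.0
ee_pos: [468.7, 94.5, -23.1]
tool_rot: [-0.519, 0.48, -0.48, 0.519]
contact_force: [-0.3, 0.1, -1.7]
finger_gap: 57.1
```

```bash
python3 look.py w21
```

```text
[468.7   94.55 -23.09] -85.58068271730433 57.11361981227217 [-0.35  0.07 -1.73] 23.0
```

View pics/w21.png

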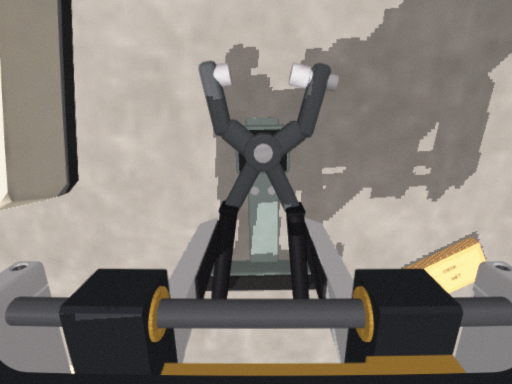

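Centred over the rest; still hanging by about 2 mm. Lower to touch.

Call:
step_arm:
  increments: [0,1,0,0,0.6,0,1,0,0,0.6,0,0,0,0,0.6]

```text
time_s: 23.42
ee_pos: [468.5, 94.5, -25.4]
tool_rot: [-0.519, 0.48, -0.48, 0.519]
contact_force: [-0.4, 0.5, -1.5]
finger_gap: 56.1
```

Call:
step_arm:
  increments: [0,0.5,0,0,0.6,0,0,0,0,0.6]

```text
time_s: 23.68
ee_pos: [468.5, 94.5, -25.7]
tool_rot: [-0.519, 0.48, -0.48, 0.519]
contact_force: [-0.6, -0.1, 1.1]
finger_gap: 56.4
```

Force flipped to +1.1 N: in contact. Release slowly and rise.

Call:
step_arm:
  increments: [0,0,0,0,0.62,0,0,0,0,0.65,0,0,0,0,0.7,0,0,0,0,0.85,0,0,0,0,1,0,0,0,0,1,0,0,0,0,1,0,-15,0,0,1,0,-40,0,0,1,0,-50,0,0,1,0,-50,0,0,1,0,0,0,0,1]

```text
time_s: 25.18
ee_pos: [471.4, 95.2, 133.5]
tool_rot: [-0.516, 0.479, -0.482, 0.521]
contact_force: [-0.5, 0.3, -0.1]
finger_gap: 93.9
```

```bash
python3 look.py w22; python3 - <<'E'
from h import *
im=cv2.imread('pics/w22.png');cv2.imwrite('pics/w22b.png',cv2.resize(im[80:230,200:320],None,fx=5,fy=5,interpolation=cv2.INTER_CUBIC))
im=optics.read_camera('side');cv2.imwrite('pics/side22.png',cv2.resize(im[280:345,180:280],None,fx=8,fy=8,interpolation=cv2.INTER_CUBIC))
E
```

```text
[471.45  95.25 133.5 ] -85.59653855546615 93.85823041268124 [-0.53  0.33 -0.14] 25.175
```

View pics/w22b.png

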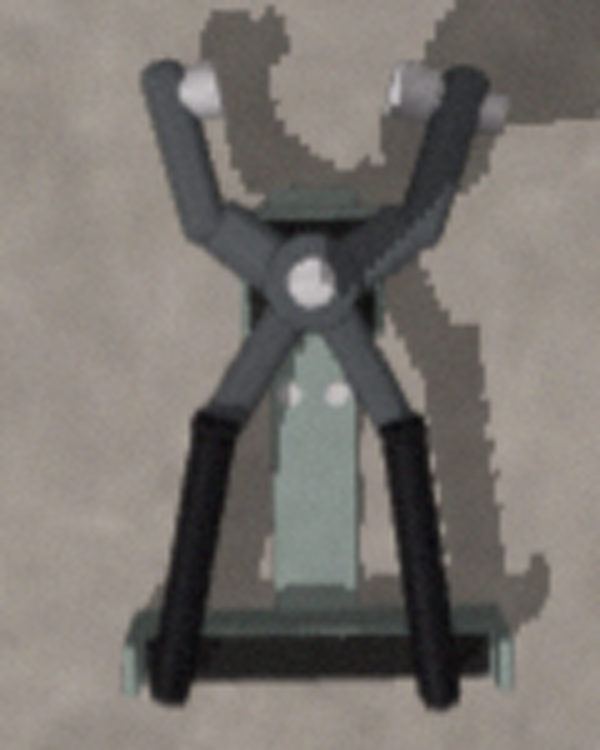

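View pics/side22.png

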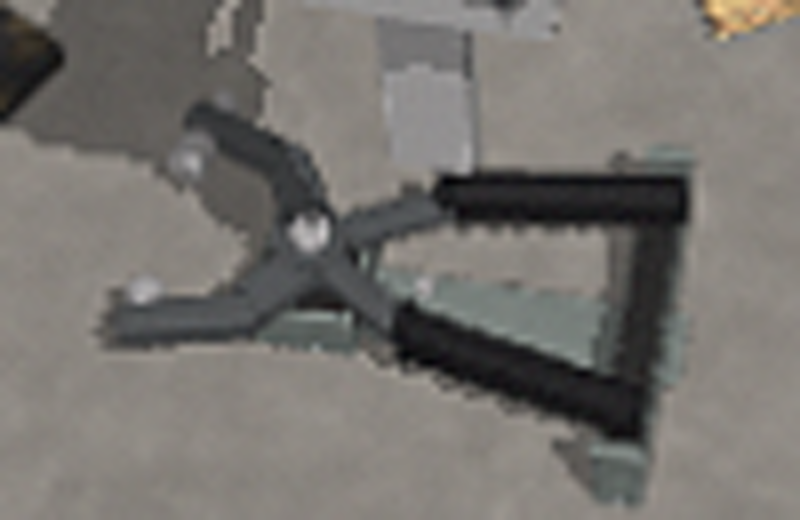

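Call:
step_arm:
  increments: [0,0,0,0,1,0,0,0,0,1]

```text
time_s: 25.52
ee_pos: [467.5, 94.3, 128.1]
tool_rot: [0.52, -0.481, 0.48, -0.518]
contact_force: [-0.3, -0.2, 0.2]
finger_gap: 94.2
```

```bash
python3 - <<'E'
from h import *
im=optics.read_camera('scene');cv2.imwrite('pics/scene23.png',im)
s,p,R=st();print(p,s['time_s'],np.abs(s['qvel']).max())
print(env.sign_off())
E
```

```text
[467.67  94.41 128.25] 25.575 0.004495482469745186
the job is handed in; nothing more can be done
None
```

View pics/scene23.png

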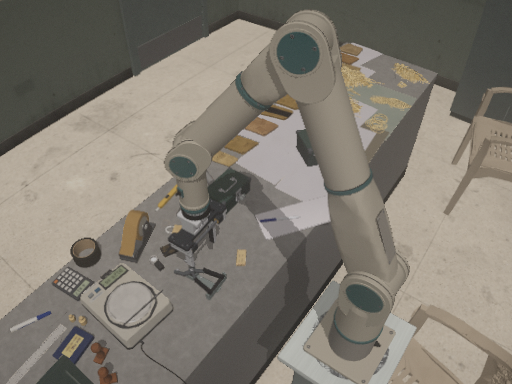

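I sealed the case, laid the pliers back on their rest and handed the job in at 25.6 s. The hand-in gives no verdict, so what follows is from my own checks.

- **Grasp:** My first grasp missed. The pictures showed the fingertips about 40 mm above the reported TCP, against the description. I lowered further by sight, gripped the handles at 55 mm and lifted the pliers.
- **Sealing:** I brought the dies astride the seal and squeezed slowly, limited to 20 N and then 21 N. The pin clicked home, and I closed the last millimetre until both dies bore on the seal. The fingers stopped at 37 mm although commanded to 34 mm. After opening, the seal measured about 20 mm end to end, which matches a locked pin.
- **Side force:** The wrist read about 4 N sideways while squeezing, so the case may have shifted by about a millimetre. I did not measure it afterwards.
- **Return:** The last wrist and side pictures show the pliers open and lying on the rest. The hinge is within a few millimetres of the head block's middle, and the direction is as it was before.
- **Surroundings:** The hand was about 150 mm clear of everything. The surrounding things look unmoved in the pictures, but I did not measure them either.

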